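Sort the water-filter cartridges by tag and clamp the good one

TASK

Three water-filter cartridges are waiting on the counter: the one with the round tag has passed, the two with the narrow bar tag are spent. Set both spent ones upright on the floor of the discard tray and lay the passed one flat in the filter holder's seat; once the passed one is in and let go, tighten the holder's wing knob clockwise until its slip clutch first slips, and stop there. Leave the other things on the counter where they are.

Things in the scene. Friction and masses are not known exactly. Their poses are not given: they have to be found in the camera images.
- cartridge_disc: white water-filter cartridge, about 0.2 kg: body 96 (x) x 44 (y) x 36 (z) mm, grip fin in the middle of its top 30 (x) x 14 (y) mm, 40 mm tall (its top 76 mm above the underside). Thin black tag on top, 31 mm from the middle: a round disc 28 mm across (passed). Origin: centre of the underside; x towards the tag end, z up. Lift it by the fin's broad faces (+y and -y).
- cartridge_bar1: white water-filter cartridge, about 0.2 kg: body 96 (x) x 44 (y) x 36 (z) mm, grip fin in the middle of its top 30 (x) x 14 (y) mm, 40 mm tall (its top 76 mm above the underside). Thin black tag on top, 31 mm from the middle: a narrow bar 11 x 40 mm across the body (spent). Origin: centre of the underside; x towards the tag end, z up. Lift it by the fin's broad faces (+y and -y).
- cartridge_bar2: white water-filter cartridge, about 0.2 kg: body 96 (x) x 44 (y) x 36 (z) mm, grip fin in the middle of its top 30 (x) x 14 (y) mm, 40 mm tall (its top 76 mm above the underside). Thin black tag on top, 31 mm from the middle: a narrow bar 11 x 40 mm across the body (spent). Origin: centre of the underside; x towards the tag end, z up. Lift it by the fin's broad faces (+y and -y).
- holder: fixed aluminium filter holder, base 130 (x) x 190 (y) x 10 mm; origin: centre of its underside, z up. Its -y half is the seat: floor 10 mm above the counter, fixed wall along x with inner face at y = -75 mm (36 mm high), end stops at x = +-55 mm (24 mm high) and a jaw facing the wall. On the +y half a 34 mm high drive block carries the wing knob.
- jaw: steel jaw of the holder, 70 (x) x 10 (y) x 24 mm, top 36 mm above the counter; origin: centre of its underside; clamping face 5 mm to its -y side. It starts 56 to 62 mm from the fixed wall and travels towards it (-y), 9 mm per radian, as the knob is tightened; it is sprung and gives 2 to 3 mm once it presses
- seat (a point): point on the seat floor, 10 mm above the counter, where the middle of the cartridge's underside goes (axes: the holder's). The cartridge lies along x, either way round, with 6 mm free to the wall, 6 to 12 to the jaw and 7 mm at each end; tightening pushes it about 6 mm to -y, against the wall
- wing (a point): centre of the wing of the grey knob, on its upright axis, 70 mm above the counter; the wing is a bar 44 (x) x 12 (y) mm, 46 to 83 mm above the counter, on a disc 38 mm across; axes turn with it. Clockwise from above tightens, drag about 0.25 N m. Where it starts differs each time: 1.9 to 2.6 rad are needed, so two grasps. It stays where it is left
- clutch (a joint): slip of the knob on its screw (rad), clockwise positive: 0 at the start, near 0 while the knob drives the screw, grows only as the clutch slips, once the jaw presses the cartridge. The slip is smooth: the turning moment rises from about 0.25 to 0.38 N m and stays level. Seen as the white marks on knob and dark disc falling out of line
- tray: fixed grey discard tray, 150 (x) x 210 (y) x 32 mm tall, walls and floor 5 mm; origin: centre of its underside. A wall along x at y = 0 divides it into two nests, each 140 (x) x 97 (y) mm, centred at y = +-51 mm
- tray_in (a point): centre of the tray's inner floor, 5 mm above the counter (under the divider); axes are the tray's
- shaker: bystander, to be left alone: small glass shaker, 36 mm across, 70 mm tall; origin at the centre of its underside
- jar_lid: bystander, to be left alone: loose white jar lid, 48 mm across, 14 mm thick; origin at the centre of its underside
- spoon: bystander, to be left alone: steel spoon, 170 mm long, lying flat
- mug: bystander, to be left alone: white mug, 80 mm across, 90 mm tall; origin at the centre of its underside
Mind the look-alikes: they are no part of the job. Leave any pink look-alike of the cartridge_disc alone.

How it is judged:
By the outcome, as a careful person would: the job done as asked, in the order asked, and still so for the second after the job is handed in, with the robot touching nothing.
It also fails if it takes over 72 s, if anything falls off the work surface, if the arm or the gripper's body presses on something with over 40 N, if the wrist force passes 120 N, or if a joint passes its speed limit or range.

ROBOT

A 6-joint arm with a two-finger parallel gripper is mounted at the origin on the work surface. World frame = base frame: x ahead of the robot, y to its left, z up, the work surface at z = 0. Lengths are in m, angles in degrees, forces in N, time in s.
With the tool pointing down it reaches from about 0.3 to 0.875 m from the base axis. Payload 6.4 kg.
Tool frame: the origin (TCP) lies midway between the tips of the shut fingers; the grasp point (between the pads) lies arm.hold_point_z behind it (arm.hold_point_z is the distance from the TCP to the grasp point, in m); x points along the fingers, y is the direction in which the jaws open and shut, and the axes are right-handed (so a half turn about x gives the same grasp; the last joint's range is limited). The gripper opens to 85 mm and grips with 20 to 120 N. Pads are 22 mm wide; open, the fingers measure 114 mm over their backs; the gripper's body (76 mm by 85 mm) begins 54 mm behind the grasp point. The pads swing forward as they close: fully open they stand 13 mm farther back than shut.
Start: joints at [52.466, 10.359, 92.074, -0, 77.567, -11.82], TCP at [0.249, 0.518, 0.231] pointing down, gripper open.
Joint ranges: [-171.53, 171.53], [-51.25, 118.39], [17.06, 147.69], [-65.23, 245.23], [0, 150.52], [-178.68, 178.68]. Speed limits (degrees/s): [147.25, 147.25, 172.46, 180, 180, 180].

INTERFACE

Orientations are given as [roll, pitch, yaw] about the fixed x, y, z axes, in that order (R = Rz(yaw) Ry(pitch) Rx(roll)).
In Python, from plant import arm gives the robot as it stands.
- The arm moves only by the tool arm_command, never from a script. Its argument "series" is a list of rows, each a list of 5 numbers: the opening, from -1 (shut) to 1 (fully open), then the shift along the tool's x, y, z in mm, then the turn about the tool's x in rad. A call has 1 to 10 rows; each row shifts and turns the commanded pose from where the row before left it, along the tool's axes as they then stand; what a row does not reach is not made up. A row lasts 1/8 s, in which the tool goes at most 62.5 mm and 10.7 degrees, less where a joint would pass 70% of its speed; a pose out of reach is approached as far as the arm can. A call with a gripper value outside its range is refused whole. The fingers move at their own pace and stop on an object; the grip force is fixed at half the most. Time passes only in rows, so rows that do not move let the fingers close. It gives the time, the measured TCP pose, the force and the opening at its end, in the units of the state.
- arm.get_obs(): the state, without advancing time (a new reading comes with each control period).
- arm.read_camera(name): name is "scene" or "top" or "wrist"; returns the picture (480x640x3 uint8, red, green, blue); there is no depth.
- arm.calibration(name): a dict with "mtx" (3x3 intrinsics, pixels), "k1" (the pictures are not rectified: a ray, as slopes to the right and down, at radius r is drawn at 1 + k1 r^2 times it, then the intrinsics apply), "xyz" and "rotation" of the camera in the world. Camera axes: x right, y down, z forward; pixel columns grow to the right and rows downward; lengths in m; the calibration is good to about 2 mm. A picture is of the moment at which its call begins: read the wrist's pose just before it. calibration takes no time and is no camera call; for the wrist camera it gives the pose at the moment of the call.
- arm.job_done(): hands the job in, once; it reports no verdict.
The state is a dict: "time_s": time; "qpos": joint angles; "joint_vel": joint speeds; "joint_torque": joint torques, N m; "eef_pos": TCP position; "tool_rot": TCP orientation; "contact_force": force on the tool from outside, world axes, zero at the start; "ft_torque": the same for the moment, N m; "width": opening from 0.0 (shut) to 1.0 (fully open).
Only numpy, scipy, OpenCV 4.12 (cv2) and the standard library are available. Lean on these libraries where they do the work, as an engineer would, in place of code of your own. Each camera call takes 0.05 s, during which the arm holds its last target.

## Working session

There is one attempt and no reset: what is moved stays moved. The work goes in short steps, Python scripts to look and compute and a tool call to move; the robot and the scene stay as the last step left them, time stands still between calls to the robot, and variables do not carry over. Pictures are saved under pics/ and viewed, and the job is handed in when it is done.

Besides the shell and the picture viewer there is one more tool, called after "Call:" as name(argument=value, ...) on one line, values as JSON. arm_command: Moves the arm, as the interface text tells. Its arguments: {"type":"object","properties":{"series":{"type":"array","items":{"type":"array","items":{"type":"number"}}}},"required":["series"]}

```bash
ls; mkdir -p pics; python3 - <<'E'
from plant import arm
import cv2
print(arm.get_obs(), arm.hold_point_z)
for n in ["scene","top"]:
    im=arm.read_camera(n); cv2.imwrite(f"pics/{n}0.png",im[:,:,::-1]); c=arm.calibration(n); print(n,c)
print(arm.calibration("wrist"))
E
```

```text
pics
{'time_s': 0.0, 'qpos': array([ 5.24661304e+01,  1.04021294e+01,  9.21316020e+01,  2.60276098e-03,
        7.75673088e+01, -1.18221255e+01]), 'joint_vel': array([ 0.00665931, -0.11022037, -0.08096702,  0.1090043 ,  0.03970683,
        0.07605597]), 'joint_torque': array([ 1.91892890e-03, -4.44872510e+01, -3.51342559e+01, -2.22180297e-04,
        9.00254556e-03,  4.44660066e-05]), 'eef_pos': array([0.24910845, 0.51762936, 0.23038229]), 'tool_rot': array([-103.26256796,   89.8989278 , -128.97487467]), 'contact_force': array([-0.72330864, -0.39585579, -0.19821093]), 'ft_torque': array([-0.03686795,  0.04334788, -0.01017454]), 'width': 0.9975482890173859} 0.0187
scene {'mtx': array([[455.59288473,   0.        , 321.87665834],
       [  0.        , 455.59288473, 246.03884108],
       [  0.        ,   0.        ,   1.        ]]), 'k1': -0.0128096248270259, 'xyz': array([1.04420564, 0.17364918, 0.65148526]), 'rotation': array([-134.71226375,   -1.11463437,  108.07040178])}
top {'mtx': array([[459.95971263,   0.        , 313.97495733],
       [  0.        , 459.95971263, 229.25155636],
       [  0.        ,   0.        ,   1.        ]]), 'k1': 0.016663891837769167, 'xyz': array([ 0.37276319, -0.01128511,  0.99277371]), 'rotation': array([-1.73964886e+02, -6.68579829e-02, -8.92179883e+01])}
{'mtx': array([[387.0663915 ,   0.        , 319.20766127],
       [  0.        , 387.0663915 , 232.11093172],
       [  0.        ,   0.        ,   1.        ]]), 'k1': 0.014403233724749508, 'xyz': array([0.18398063, 0.54962487, 0.37267497]), 'rotation': array([1.63474559e+02, 1.10292376e-01, 6.43553071e+01])}
```

View pics/top0.png

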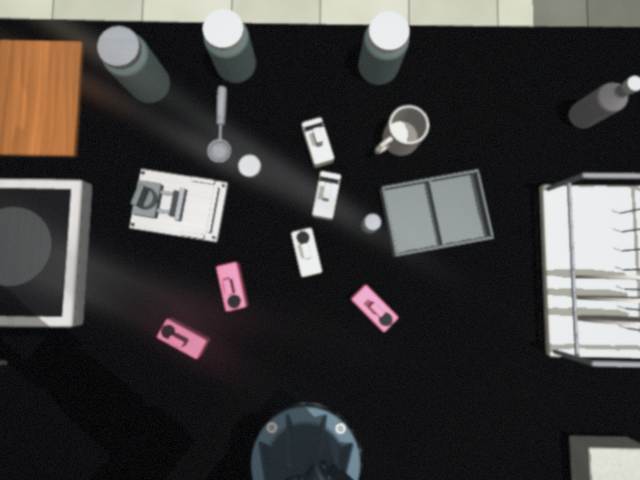

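View pics/scene0.png

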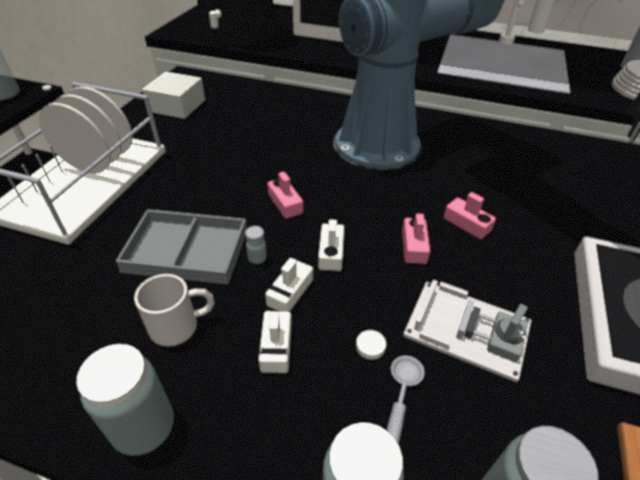

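```bash
cat > h.py <<'E'
import numpy as np, cv2
from scipy.spatial.transform import Rotation as Rn
def cal(c):
    return c['mtx'],c['k1'],np.array(c['xyz']),Rn.from_euler('xyz',c['rotation'],degrees=True).as_matrix()
def proj(P,c):
    K,k,t,R=cal(c); p=(np.atleast_2d(P)-t)@R; s=p[:,:2]/p[:,2:]
    s=s*(1+k*(s**2).sum(1,keepdims=True)); return s@K[:2,:2].T+K[:2,2]
def pix2(uv,z,c):
    K,k,t,R=cal(c); out=[]
    for q in np.atleast_2d(uv).astype(float):
        d=(q-K[:2,2])/[K[0,0],K[1,1]]; s=d.copy()
        for _ in range(10): s=d/(1+k*(s@s))
        r=R@np.array([s[0],s[1],1]); out.append(t+r*(z-t[2])/r[2])
    return np.array(out)
def box(x0,x1,y0,y1,z0,z1): return np.array([[x,y,z] for x in(x0,x1) for y in(y0,y1) for z in(z0,z1)])/1000.
CART=[box(-48,48,-22,22,0,36),box(-15,15,-7,7,36,76)]
def place(B,x,y,yaw,z=0):
    c,s=np.cos(yaw),np.sin(yaw); return B@np.array([[c,-s,0],[s,c,0],[0,0,1]]).T+[x,y,z]
def render(boxes,c,shape=(480,640),ss=4):
    m=np.zeros((shape[0]*ss,shape[1]*ss),np.uint8)
    for B in boxes:
        p=(proj(B,c)+.5)*ss-.5
        cv2.fillConvexPoly(m,cv2.convexHull(np.round(p*16).astype(np.int32)),255,shift=4)
    return cv2.resize(m,shape[::-1],interpolation=cv2.INTER_AREA)
E
python3 - <<'E'
import cv2
a=cv2.imread('pics/top0.png')
cv2.imwrite('pics/t1.png',cv2.resize(a[100:290,270:450],None,fx=3.15,fy=3.15,interpolation=cv2.INTER_CUBIC))
cv2.imwrite('pics/t2.png',cv2.resize(a[150:260,110:260],None,fx=5,fy=5,interpolation=cv2.INTER_CUBIC))
E
```

```text
(no output)
```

View pics/t1.png

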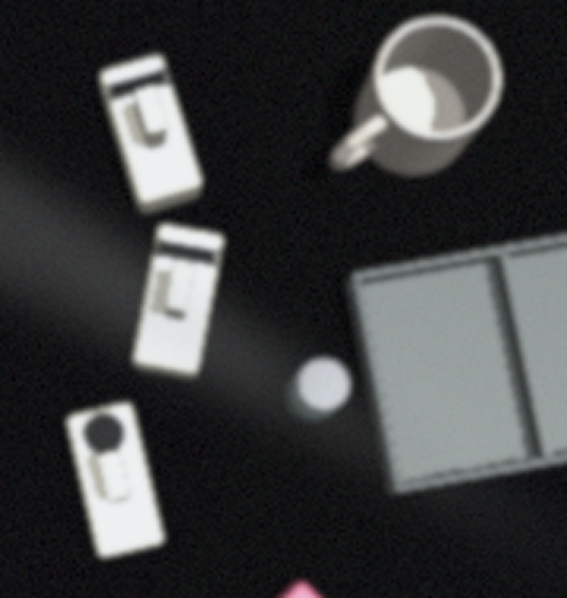

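View pics/t2.png

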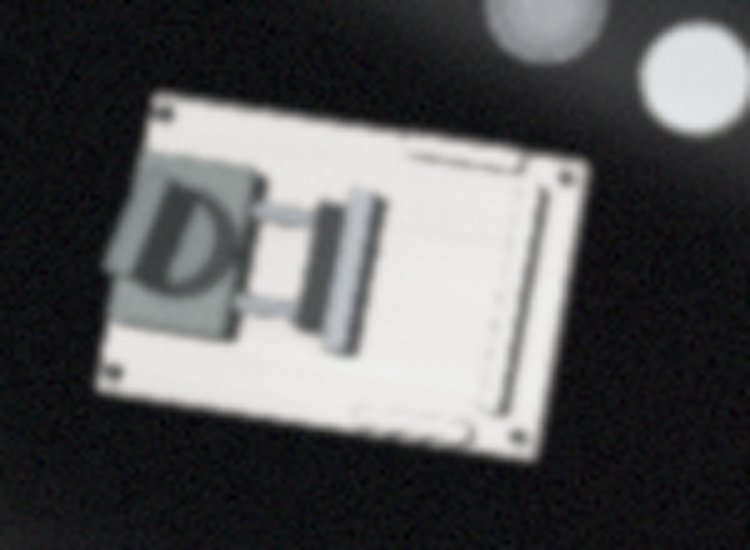

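The thing wanted, by pixel in the top image:
- Passed (white, round tag): (306,252).
- Spent (white, bar tag): (318,142) and (327,195).
- Pink round-tag look-alikes, to be avoided: (231,287), (183,339) and (374,308).

The close crop confirms the choice. Next I fit the poses.

```bash
cat > fit.py <<'E'
from h import *
from plant import arm
from scipy.optimize import minimize
C={n:arm.calibration(n) for n in('top','scene')}
I={n:cv2.imread(f'pics/{n}0.png').astype(float) for n in C}
def soft(im): 
    g=im.min(2); return g
def fit(g0,boxes,names=('top','scene'),bright=True,lo=25,hi=110):
    def cost(p):
        e=0
        for n in names:
            B=[place(b,p[0],p[1],p[2]) for b in boxes]
            r=render(B,C[n])/255.
            uv=np.vstack([proj(b,C[n]) for b in B]); u0,v0=uv.min(0).astype(int)-6; u1,v1=uv.max(0).astype(int)+6
            m=np.clip((I[n].max(2)-lo)/(hi-lo),0,1)
            e+=((r-m)[v0:v1,u0:u1]**2).sum()
        return e
    best=None
    s=np.array([.01,.01,.15])
    x=np.array(g0,float)
    for k in range(3):
        sim=np.vstack([x]+[x+np.eye(3)[i]*s[i]/(1+2*k) for i in range(3)])
        r=minimize(cost,x,method='Nelder-Mead',options=dict(initial_simplex=sim,xatol=1e-5,fatol=1e-3)); x=r.x
    return x,r.fun
if __name__=='__main__':
    for nm,uv,tip in(('bar2',(318,144),(314,126)),('bar1',(327,195),(329,179)),('disc',(306,252),(303,236))):
        a=pix2(uv,.036,C['top'])[0]; b=pix2(tip,.036,C['top'])[0]
        yaw=np.arctan2(b[1]-a[1],b[0]-a[0])
        for names in (('top','scene'),('top',),('scene',)):
            x,f=fit([a[0],a[1],yaw],CART,names); print(nm,names,x[:2].round(4),np.degrees(x[2]).round(2),round(f,1))
    HB=[box(-65,65,-95,95,0,10)]
    cs=np.array([(155,92),(588,160),(538,462),(97,393)])/5+[110,150]
    print(pix2(cs,.010,C['top']).round(4))
    tr=np.array([(352,273),(392,492)])/3.15+[270,100]
    print(pix2(tr,.032,C['top']).round(4)); print(pix2([(480,171),(493,238)],.032,C['top']).round(4))
E
python3 fit.py
```

```text
bar2 ('top', 'scene') [ 0.6671 -0.0164] 18.51 297.8
bar2 ('top',) [ 0.6682 -0.016 ] 18.63 53.3
bar2 ('scene',) [ 0.6654 -0.0174] 18.33 210.5
bar1 ('top', 'scene') [ 0.5477 -0.0372] -7.85 487.9
bar1 ('top',) [ 0.5495 -0.0362] -9.18 160.5
bar1 ('scene',) [ 0.5459 -0.038 ] -8.08 306.5
disc ('top', 'scene') [0.4258 0.0039] 14.19 237.4
disc ('top',) [0.4267 0.0044] 14.13 114.1
disc ('scene',) [0.425  0.0048] 12.8 120.1
[[0.6044 0.3665 0.01  ]
 [0.5772 0.1778 0.01  ]
 [0.4455 0.1948 0.01  ]
 [0.4726 0.3844 0.01  ]]
[[ 0.5671 -0.1535  0.032 ]
 [ 0.4201 -0.1797  0.032 ]]
[[ 0.6036 -0.362   0.032 ]
 [ 0.4611 -0.3857  0.032 ]]
```

```bash
python3 - <<'E'
import cv2
a=cv2.imread('pics/scene0.png')
cv2.imwrite('pics/s1.png',cv2.resize(a[270:390,395:545],None,fx=5,fy=5,interpolation=cv2.INTER_CUBIC))
a=cv2.imread('pics/top0.png')
cv2.imwrite('pics/t3.png',cv2.resize(a[160:265,370:505],None,fx=5.5,fy=5.5,interpolation=cv2.INTER_CUBIC))
E
```

```text
(no output)
```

View pics/s1.png

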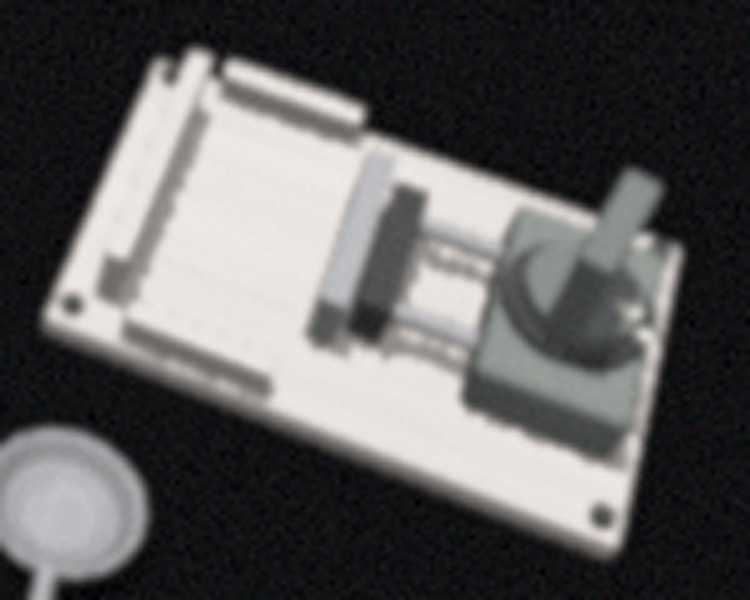

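View pics/t3.png

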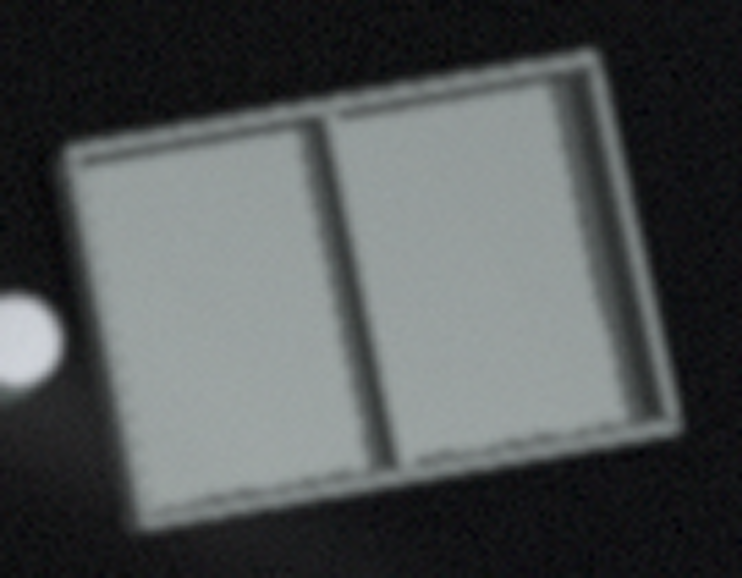

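```bash
cat > nav.py <<'E'
from h import *
from plant import arm
def toolR(o): return Rn.from_euler('xyz',o['tool_rot'],degrees=True).as_matrix()
def go(x,y,z,yaw=None):
    """deltas to get TCP to x,y,z with tool y along yaw(deg, mod 180). shift given in CURRENT tool axes"""
    o=arm.get_obs(); R=toolR(o); d=R.T@(np.array([x,y,z])-o['eef_pos'])*1000
    ty=np.degrees(np.arctan2(R[1,1],R[0,1]))
    print('t',round(o['time_s'],2),'pos',o['eef_pos'].round(4),'tooly',ty.round(2),'down',R[:,0].round(4),'q6',o['qpos'][5].round(1),'w',round(o['width'],3))
    print('shift mm',d.round(1))
    if yaw is not None:
        a=(ty-yaw+90)%180-90   # +turn about tool x (down) lowers yaw
        print('turn deg',a.round(2),'rad',np.radians(a).round(4), 'alt', np.radians(a-180*np.sign(a)).round(3))
E
python3 - <<'E'
from nav import *
C={n:arm.calibration(n) for n in('top','scene')}
print('tray',pix2(np.array([(65,145),(598,52),(682,430),(138,530)])/5.5+[370,160],.032,C['top']).round(4))
print('shaker top',pix2([(372,222)],.07,C['top']).round(3))
# wing top ends in scene & top ; wing in top crop: 
o=arm.get_obs();R=toolR(o)
c=arm.calibration('wrist');_,_,t,Rc=cal(c)
print('cam in tool',(R.T@(t-o['eef_pos'])).round(4)); print((R.T@Rc).round(3))
go(0.525,0.28,0.25,-8)
go(0.427,0.004,0.25,14+90)
E
```

```text
tray [[ 0.5678 -0.1536  0.032 ]
 [ 0.607  -0.3594  0.032 ]
 [ 0.4607 -0.3878  0.032 ]
 [ 0.4198 -0.181   0.032 ]]
shaker top [[ 0.487 -0.128  0.07 ]]
cam in tool [-0.1422  0.0003 -0.0726]
[[ 0.    -0.285  0.959]
 [ 1.     0.001 -0.   ]
 [-0.001  0.959  0.285]]
t 0.1 pos [0.2492 0.5177 0.2305] tooly 64.29 down [-0.001  -0.0012 -1.    ] q6 -11.8 w 0.998
shift mm [-19.5 -94.5 351.6]
turn deg 72.29 rad 1.2616 alt -1.88
t 0.1 pos [0.2492 0.5177 0.2305] tooly 64.29 down [-0.001  -0.0012 -1.    ] q6 -11.8 w 0.998
shift mm [ -19.1 -385.7  383.1]
turn deg -39.71 rad -0.6931 alt 2.448
```

Call:
arm_command(series=[[1,-2.5,-12,39,0],[1,-2.5,-12,39,0],[1,-2.5,-12,39,0],[1,-2.5,-12,39,0],[1,-2.5,-12,39,0],[1,-2.5,-12,39,0],[1,-2.5,-12,39,0],[1,-2.5,-12,39,0],[1,0,0,0,0],[1,0,0,0,0]])

```text
time_s: 1.35
eef_pos: [0.4884, 0.2963, 0.2507]
tool_rot: [-153.9, 89.9, -179.7]
contact_force: [-0.6, -0.8, 0.3]
width: 1.0
```

```bash
python3 - <<'E'
from nav import *
import json
c=arm.calibration('wrist'); im=arm.read_camera('wrist'); cv2.imwrite('pics/w1.png',im[:,:,::-1])
import pickle; pickle.dump(c,open('w1.pkl','wb'))
go(0.427,0.004,0.2,14+90)
E
```

```text
t 1.4 pos [0.4881 0.2967 0.2508] tooly 64.31 down [-0.0011 -0.     -1.    ] q6 -44.9 w 1.0
shift mm [  50.9 -290.2   71.8]
turn deg -39.69 rad -0.6927 alt 2.449
```

View pics/w1.png

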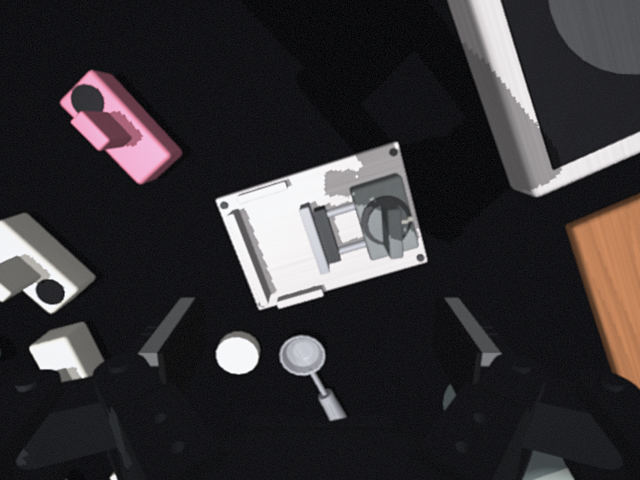

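```bash
python3 - <<'E'
from nav import *
import pickle
a=cv2.imread('pics/w1.png'); cv2.imwrite('pics/w1a.png',cv2.resize(a[130:320,205:440],None,fx=3.4,fy=3.15,interpolation=cv2.INTER_CUBIC) if 0 else cv2.resize(a[130:320,205:440],None,fx=3,fy=3,interpolation=cv2.INTER_CUBIC))
cv2.imwrite('pics/w1b.png',cv2.resize(a[165:275,340:440],None,fx=5.4,fy=5.4,interpolation=cv2.INTER_CUBIC))
E
```

```text
(no output)
```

View pics/w1a.png

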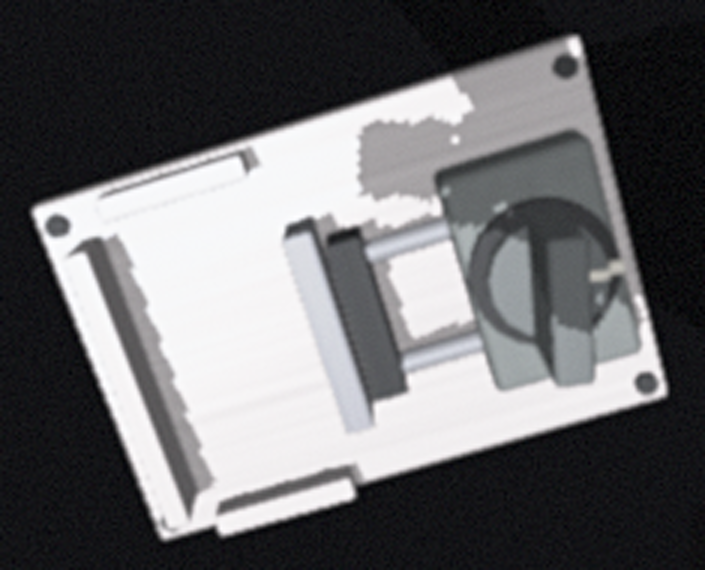

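View pics/w1b.png

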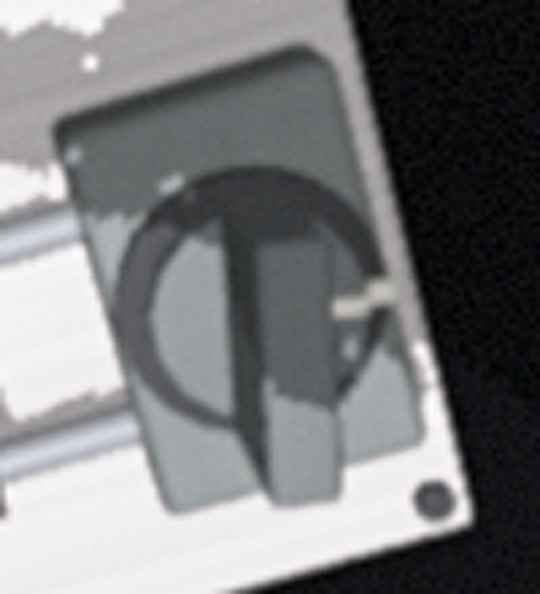

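```bash
python3 - <<'E'
from nav import *
import pickle
c=pickle.load(open('w1.pkl','rb'))
P=lambda l,o,f,z:pix2((np.array(l)+.5)/f-.5+o,z,c)
b=P([(32,208),(579,35),(667,396)],[205,130],3,.010)
print('base',b.round(4))
ctr=(b[0]+b[2])/2; 
# corners: (-x,-y)?; 
w=P([(252,238),(330,235),(341,500),(273,503)],[340,165],5.4,.083)
print('wing corners',w.round(4),'c',w.mean(0).round(4)); d=(w[2]+w[3]-w[0]-w[1]); print('wing yaw',np.degrees(np.arctan2(d[1],d[0])),np.linalg.norm(d)/2,np.linalg.norm(w[0]-w[1]))
print('jaw top',P([(285,235),(312,222),(375,425),(347,433)],[205,130],3,.036).round(4))
print('wall top',P([(75,248),(165,535),(188,518)],[205,130],3,.036).round(4))
# fit holder: base known corners
from scipy.optimize import least_squares
H=np.array([[-65,-95],[-65,95],[65,95]])/1000
def f(p):
    cc,s=np.cos(p[2]),np.sin(p[2]); return (H@np.array([[cc,s],[-s,cc]])+p[:2]-b[:,:2]).ravel()
r=least_squares(f,[.525,.28,-.14]); x=r.x; print('holder',x[:2].round(4),np.degrees(x[2]),(r.fun*1000).round(1))
tohold=lambda q:((q[:,:2]-x[:2])@np.array([[np.cos(x[2]),-np.sin(x[2])],[np.sin(x[2]),np.cos(x[2])]])*1000).round(1)
print('wing in holder',tohold(w.mean(0)[None]), 'jaw',tohold(P([(285,235),(312,222),(375,425),(347,433)],[205,130],3,.036)),'wall',tohold(P([(75,248),(165,535),(188,518)],[205,130],3,.036)))
cc,s=np.cos(x[2]),np.sin(x[2]); print('seat',x[:2]+np.array([[cc,-s],[s,cc]])@[0,-.047])
E
```

```text
base [[0.4487 0.1996 0.01  ]
 [0.4757 0.3863 0.01  ]
 [0.6037 0.367  0.01  ]]
wing corners [[0.5115 0.3463 0.083 ]
 [0.5162 0.3572 0.083 ]
 [0.5566 0.3425 0.083 ]
 [0.5524 0.3327 0.083 ]] c [0.5342 0.3447 0.083 ]
wing yaw -19.209325129297007 0.043048119830342284 0.01180944562534982
jaw top [[0.4889 0.2757 0.036 ]
 [0.4888 0.2852 0.036 ]
 [0.5593 0.2738 0.036 ]
 [0.5579 0.2642 0.036 ]]
wall top [[0.464  0.2141 0.036 ]
 [0.5648 0.1923 0.036 ]
 [0.5625 0.2023 0.036 ]]
holder [0.5262 0.2832] -8.375077933956046 [-0.6 -0.9 -0.   0.3  0.7  0.6]
wing in holder [[-1.1 62. ]] jaw [[-35.8 -12.8]
 [-37.3  -3.4]
 [ 34.1  -4.4]
 [ 34.1 -14.1]] wall [[-51.5 -77.4]
 [ 51.4 -84.3]
 [ 47.7 -74.7]]
seat [0.51934389 0.23666595]
```

```bash
python3 - <<'E'
from nav import *
go(0.40,-0.01,0.23,14+90)
E
```

```text
t 1.4 pos [0.4881 0.2967 0.2508] tooly 64.31 down [-0.0011 -0.     -1.    ] q6 -44.9 w 1.0
shift mm [  20.9 -314.5   53.5]
turn deg -39.69 rad -0.6927 alt 2.449
```

Call:
arm_command(series=[[1,2,-45,7.5,0],[1,3,-45,7.5,0],[1,3,-45,7.5,0],[1,3,-45,7.5,0],[1,3,-45,7.5,0],[1,3,-45,8,0],[1,3,-45,8,0],[1,0,0,0,-0.173],[1,0,0,0,-0.173],[1,0,0,0,-0.173]])

```text
time_s: 2.65
eef_pos: [0.4001, -0.0099, 0.2313]
tool_rot: [48.6, 90.0, 53.0]
contact_force: [-0.0, 0.4, -0.5]
width: 1.002
```

Call:
arm_command(series=[[1,0,0,0,-0.173],[1,0,0,0,0],[1,0,0,0,0]])

```text
time_s: 3.02
eef_pos: [0.4003, -0.0102, 0.2313]
tool_rot: [47.6, 90.0, 61.4]
contact_force: [0.3, 0.7, 0.0]
width: 1.001
```

```bash
python3 - <<'E'
from nav import *
c=arm.calibration('wrist'); im=arm.read_camera('wrist'); cv2.imwrite('pics/w2.png',im[:,:,::-1])
import pickle; pickle.dump(c,open('w2.pkl','wb'))
go(0.427,0.004,0.13,14+90)
E
```

```text
t 3.08 pos [ 0.4003 -0.0104  0.2313] tooly 103.83 down [-0.  0. -1.] q6 -122.4 w 1.005
shift mm [101.3   7.6  29.3]
turn deg -0.17 rad -0.003 alt 3.139
```

View pics/w2.png

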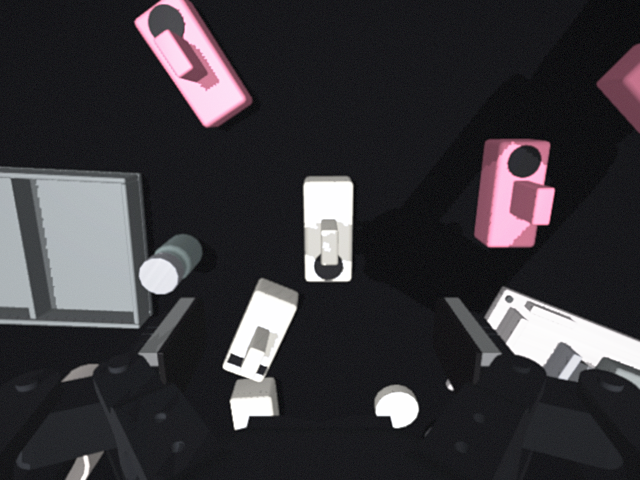

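```bash
cat > wfit.py <<'E'
import fit as F, pickle, cv2, numpy as np, sys
def add(n):
    F.C[n]=pickle.load(open(n+'.pkl','rb')); F.I[n]=cv2.imread(f'pics/{n}.png').astype(float)
def show(n,p,boxes,crop,out,f=4,z=0):
    a=F.I[n].astype('uint8').copy(); u0,v0,u1,v1=crop
    a=cv2.resize(a[v0:v1,u0:u1],None,fx=f,fy=f,interpolation=cv2.INTER_CUBIC)
    from h import place,proj
    for b in boxes:
        q=(proj(place(b,*p,z),F.C[n])-[u0,v0]+.5)*f-.5
        for i in range(8):
            for j in range(i):
                if bin(i^j).count('1')==1: cv2.line(a,tuple(q[i].round().astype(int).tolist()),tuple(q[j].round().astype(int).tolist()),(0,0,255),1)
    cv2.imwrite(out,a)
E
python3 - <<'E'
import wfit as W; from wfit import F; import numpy as np
W.add('w2')
for nm,g in(('disc',[.4262,.004,.247]),('bar1',[.548,-.037,-.15])):
    x,f=F.fit(g,F.CART,('w2',),lo=40,hi=120); print(nm,x[:2].round(4),np.degrees(x[2]).round(2),f)
    W.show('w2',x,F.CART,(200,150,400,400) ,f'pics/o_{nm}.png',3 if 0 else 2)
# tray corners
E
```

```text
disc [0.4266 0.0047] 14.07 305.859627186659
bar1 [ 0.5496 -0.0359] -10.14 570.2639820021146
```

View pics/o_disc.png

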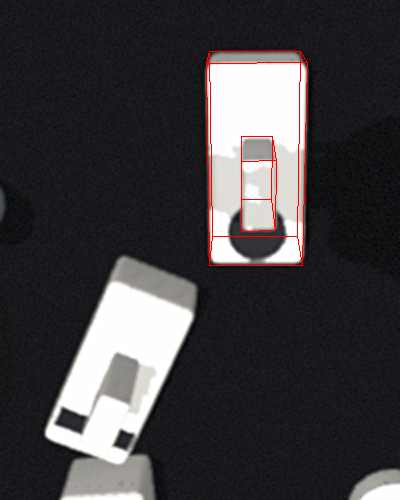

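View pics/o_bar1.png

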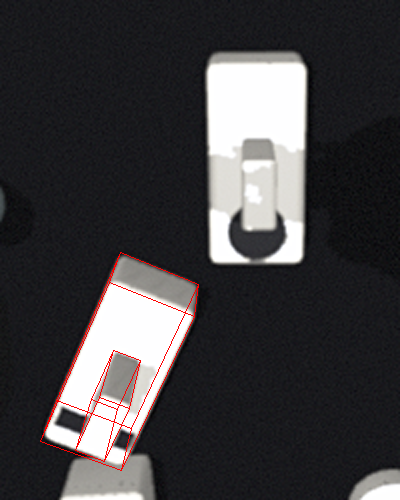

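Call:
arm_command(series=[[1,20,4,15,0],[1,40,4,14,0],[1,40,0,0,0],[1,35,0,0,0],[1,30,0,0,0],[1,0,0,0,0],[1,0,0,0,0]])

```text
time_s: 3.95
eef_pos: [0.4274, 0.0038, 0.0673]
tool_rot: [-30.3, 89.9, -16.4]
contact_force: [-0.3, -1.2, 0.5]
width: 0.995
```

```bash
python3 - <<'E'
from nav import *
im=arm.read_camera('wrist'); cv2.imwrite('pics/w3.png',im[:,:,::-1])
go(0.4266,0.0045,0.041,14.1+90)
E
```

```text
t 4.0 pos [0.4279 0.0037 0.0677] tooly 103.91 down [ 2.3e-03 -6.0e-04 -1.0e+00] q6 -119.4 w 1.004
shift mm [26.6  1.1 -1.1]
turn deg -0.19 rad -0.0034 alt 3.138
```

View pics/w3.png

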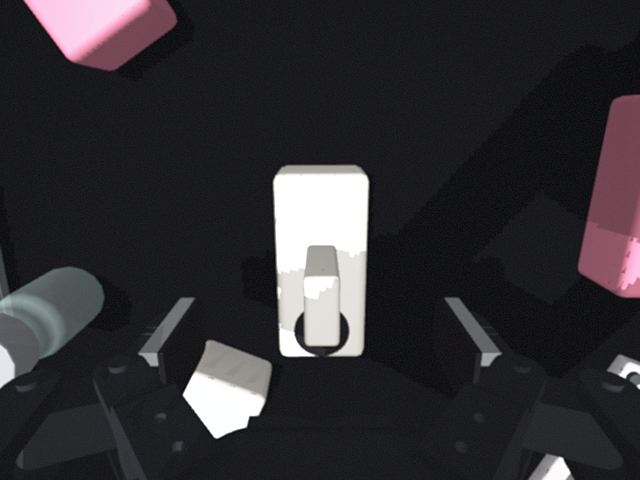

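Call:
arm_command(series=[[1,16,1,-1,0],[1,10.5,0,0,0],[1,0,0,0,0],[-1,0,0,0,0],[-1,0,0,0,0],[-1,0,0,0,0],[-1,0,0,0,0],[-1,0,0,0,0],[-1,0,0,0,0]])

```text
time_s: 5.12
eef_pos: [0.4256, 0.0047, 0.04]
tool_rot: [-11.6, 90.0, 2.3]
contact_force: [-0.5, 0.0, 3.1]
width: 0.156
```

Call:
arm_command(series=[[-1,-15,0,0,0],[-1,-40,0,0,0],[-1,-40,0,0,0],[-1,-25,0,0,0],[-1,0,0,0,0.13],[-1,0,0,0,0.13],[-1,0,0,0,0.13],[-1,0,0,0,0],[-1,0,0,0,0]])

```text
time_s: 6.25
eef_pos: [0.4254, 0.0047, 0.1601]
tool_rot: [-23.8, 90.0, -32.1]
contact_force: [-0.4, -0.3, -1.6]
width: 0.159
```

```bash
python3 - <<'E'
from nav import *
go(0.519,0.237,0.16,81.7)
E
```

```text
t 6.25 pos [0.4254 0.0047 0.1601] tooly 81.74 down [ 2.e-04 -1.e-04 -1.e+00] q6 -97.2 w 0.159
shift mm [1.000e-01 2.434e+02 5.920e+01]
turn deg 0.04 rad 0.0006 alt -3.141
```

Call:
arm_command(series=[[-1,0,25,6,0],[-1,0,40,10,0],[-1,0,40,10,0],[-1,0,40,10,0],[-1,0,40,10,0],[-1,0,35,8,0],[-1,0,23,5,0],[-1,20,0,0,0],[-1,20,0,0,0],[-1,20,0,0,0]])

```text
time_s: 7.5
eef_pos: [0.5192, 0.2365, 0.0991]
tool_rot: [-153.7, 90.0, -161.9]
contact_force: [-0.7, 0.0, -2.2]
width: 0.159
```

```bash
cat > snap.py <<'E'
from nav import *
import pickle,sys
tag=sys.argv[1]
for n in sys.argv[2:]:
    nm=n[0]+tag
    c=arm.calibration(n); im=arm.read_camera(n); cv2.imwrite(f'pics/{nm}.png',im[:,:,::-1]); pickle.dump(c,open(nm+'.pkl','wb'))
E
python3 snap.py 4 wrist scene; python3 -c "
from nav import *
go(0.519,0.237,0.055,81.7)"
```

```text
t 7.6 pos [0.5173 0.236  0.0973] tooly 81.68 down [-0.0052 -0.0012 -1.    ] q6 -69.1 w 0.154
shift mm [42.3  1.3  1.7]
turn deg -0.02 rad -0.0003 alt 3.141
```

View pics/w4.png

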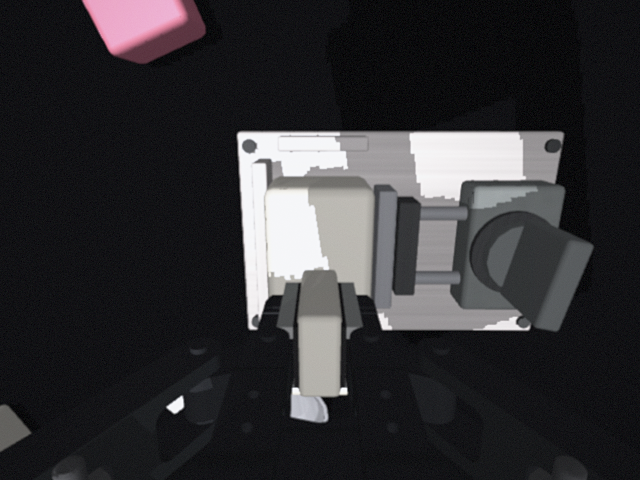

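View pics/s4.png

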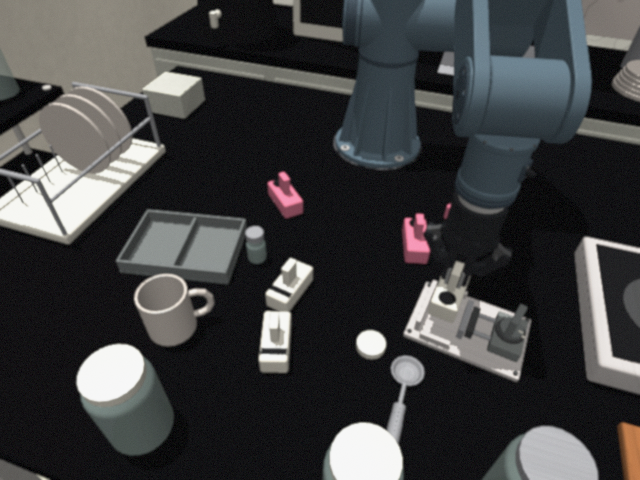

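```bash
python3 snap.py 5 wrist; python3 - <<'E'
from h import *
import pickle, wfit as W
from wfit import F
from plant import arm
o=arm.get_obs(); print(o['eef_pos'].round(4))
W.add('w5'); c=F.C['w5']
im=cv2.imread('pics/w5.png'); cv2.imwrite('pics/w5a.png',cv2.resize(im[115:345,225:600],None,fx=2.1,fy=2.1,interpolation=cv2.INTER_CUBIC))
print(pix2([(237,131.5),(564,131.5),(248,331)],.010,c).round(4))
hb=[box(-65,65,-95,95,0,10),box(-35,35,-13.5,-3.5,12,36)]
hp=(.5262,.2832,np.radians(-8.375))
q=im.copy();
for b,p,z in [(hb[0],hp,0),(hb[1],hp,0),(F.CART[0],(o['eef_pos'][0],o['eef_pos'][1],np.radians(-8.3)),o['eef_pos'][2]-.04),(F.CART[1],(o['eef_pos'][0],o['eef_pos'][1],np.radians(-8.3)),o['eef_pos'][2]-.04)]:
    uv=proj(place(b,*p,z),c)
    for i in range(8):
        for j in range(i):
            if bin(i^j).count('1')==1: cv2.line(q,tuple(uv[i].round().astype(int).tolist()),tuple(uv[j].round().astype(int).tolist()),(0,0,255),1)
cv2.imwrite('pics/w5b.png',cv2.resize(q[115:415,225:600],None,fx=2,fy=2,interpolation=cv2.INTER_CUBIC))
E
```

```text
[0.5183 0.2362 0.0987]
[[0.4463 0.1988 0.01  ]
 [0.4733 0.3836 0.01  ]
 [0.5738 0.1799 0.01  ]]
```

View pics/w5b.png

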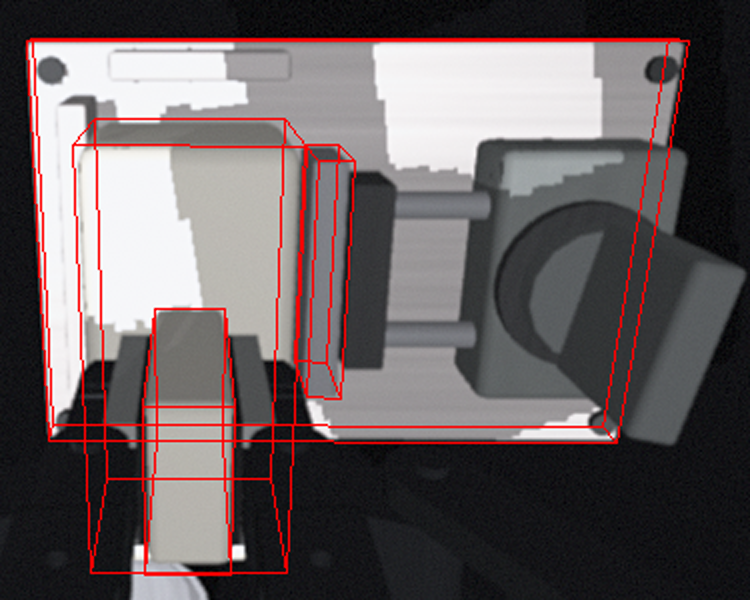

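```bash
python3 - <<'E'
import cv2
im=cv2.imread('pics/w5.png'); cv2.imwrite('pics/w5c.png',cv2.resize(im[150:320,235:420],None,fx=4,fy=3.5,interpolation=cv2.INTER_CUBIC))
E
```

```text
(no output)
```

View pics/w5c.png

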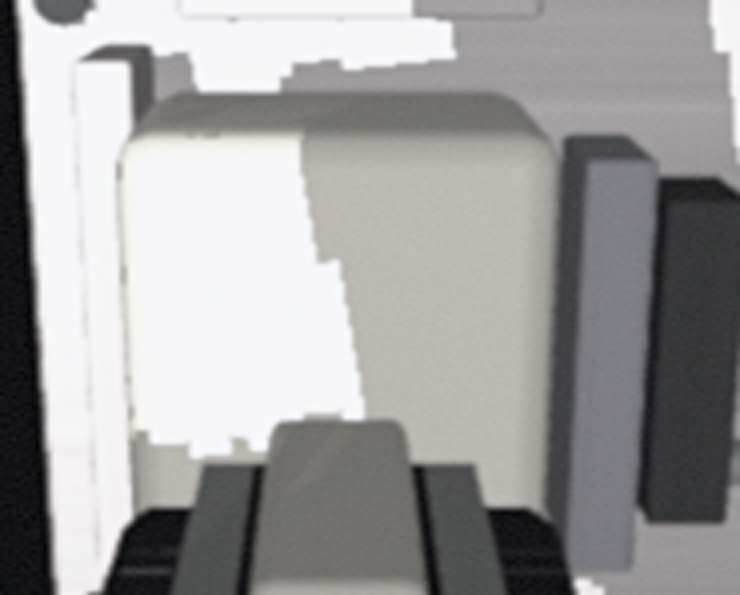

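```bash
python3 - <<'E'
from h import *
import pickle
c=pickle.load(open('w5.pkl','rb'))
cc,s=np.cos(np.radians(-8.37)),np.sin(np.radians(-8.37))
f=lambda P:((P[:,:2]-[.52355,.28175])@np.array([[cc,-s],[s,cc]])*1000).round(1)
print(f(pix2([(265.3,190),(373.5,190),(268,258),(372,258)],.0947,c)))
print('wall top',f(pix2([(268,165)],.036,c)),'jaw top face',f(pix2([(235+582/4,195),(235+565/4,310)],.036,c)))
E
```

```text
[[-45.6 -66.3]
 [-45.7 -25.4]
 [-18.2 -66.3]
 [-18.4 -24.9]]
wall top [[-48.3 -72.8]] jaw top face [[-32.6 -13.4]
 [ 35.2 -12.7]]
```

Call:
arm_command(series=[[-1,15,0,-1,0],[-1,15,0,-1,0],[-1,10,0,0,0],[-1,5,0,0,0],[-1,0,0,0,0],[-1,0,0,0,0]])

```text
time_s: 8.4
eef_pos: [0.5178, 0.2368, 0.0552]
tool_rot: [21.8, 90.0, 13.3]
contact_force: [-0.1, -0.6, -1.5]
width: 0.158
```

```bash
python3 snap.py 6 wrist scene; python3 - <<'E'
from nav import *
go(0.518,0.236,0.05,81.7); print(arm.get_obs()['contact_force'])
E
```

```text
t 8.5 pos [0.5178 0.2368 0.0553] tooly 81.59 down [ 1.e-03  2.e-04 -1.e+00] q6 -69.0 w 0.157
shift mm [ 5.3 -0.8  0.3]
turn deg -0.11 rad -0.0019 alt 3.14
[ 0.61674686 -0.16823212 -1.38640973]
```

View pics/w6.png

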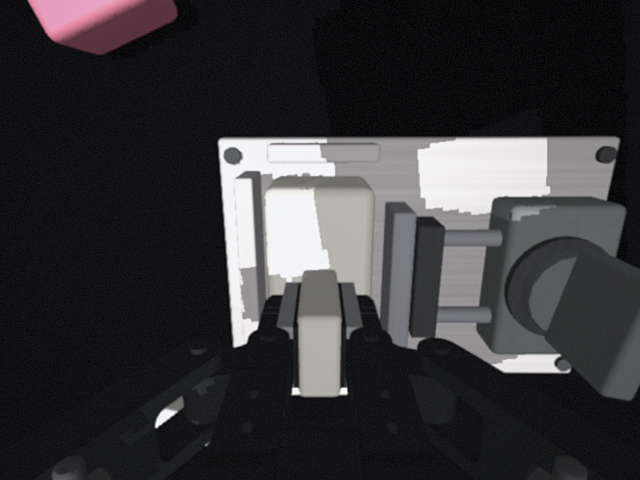

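Call:
arm_command(series=[[-1,3,0,0,0],[-1,2,0,0,0],[-1,0,0,0,0]])

```text
time_s: 8.88
eef_pos: [0.5175, 0.2367, 0.05]
tool_rot: [-3.5, 90.0, -11.9]
contact_force: [-1.3, -0.6, 2.4]
width: 0.154
```

Touching (force shifted +4 N). Release and rise.

Call:
arm_command(series=[[0,0,0,0,0],[0,0,0,0,0],[0,0,0,0,0],[0,-20,0,0,0],[0,-40,0,0,0],[0,-40,0,0,0],[0,-40,0,0,0],[0,0,0,0,0],[0,0,0,0,0]])

```text
time_s: 10.0
eef_pos: [0.517, 0.2366, 0.1893]
tool_rot: [-155.9, 90.0, -164.3]
contact_force: [0.1, -0.1, -0.5]
width: 0.5
```

```bash
python3 snap.py 7 wrist; python3 - <<'E'
from nav import *
go(0.534,0.344,0.19,-19+90)
E
```

```text
t 10.05 pos [0.5166 0.2365 0.1885] tooly 81.59 down [-2.e-03 -5.e-04 -1.e+00] q6 -69.0 w 0.505
shift mm [ -1.6 108.9   1.5]
turn deg 10.59 rad 0.1848 alt -2.957
```

View pics/w7.png

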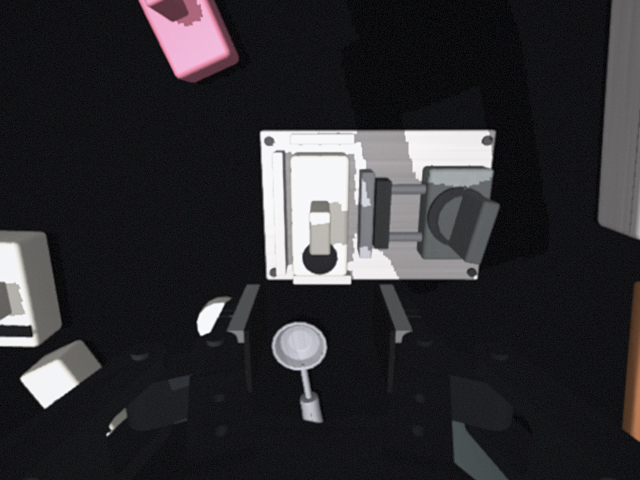

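Call:
arm_command(series=[[0.2,0,14,0,0],[0.2,0,20,0,0],[0.2,0,20,0,0.06],[0.2,0,16,0,0.065],[0.2,0,0,-20,0.06],[0.2,0,0,-20,0],[0.2,0,0,0,0],[0.2,0,0,0,0]])

```text
time_s: 11.05
eef_pos: [0.4907, 0.3179, 0.19]
tool_rot: [24.3, 90.0, 5.4]
contact_force: [0.2, 0.4, -0.6]
width: 0.599
```

```bash
python3 snap.py 8 wrist; python3 - <<'E'
from nav import *
go(0.534,0.344,0.12,-19+90)
im=cv2.imread('pics/w8.png'); print(im.shape)
E
```

```text
t 11.1 pos [0.4909 0.3177 0.19  ] tooly 71.01 down [ 7.e-04  1.e-04 -1.e+00] q6 -49.7 w 0.597
shift mm [70.  38.9 32.1]
turn deg 0.01 rad 0.0001 alt -3.141
(480, 640, 3)
```

View pics/w8.png

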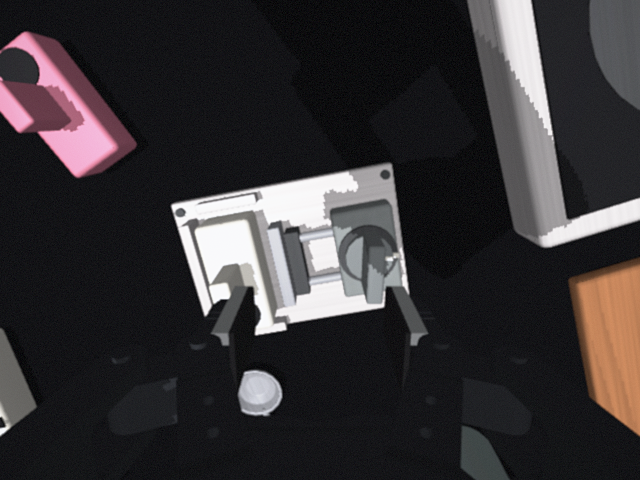

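```bash
python3 - <<'E'
from nav import *
im=cv2.imread('pics/w8.png'); 
cv2.imwrite('pics/w8a.png',cv2.resize(im[190:320,320:420],None,fx=4.6,fy=4.6,interpolation=cv2.INTER_CUBIC))
im=cv2.imread('pics/w7.png'); 
cv2.imwrite('pics/w7a.png',cv2.resize(im[120:290,250:510],None,fx=3,fy=3,interpolation=cv2.INTER_CUBIC))
E
```

```text
(no output)
```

View pics/w8a.png

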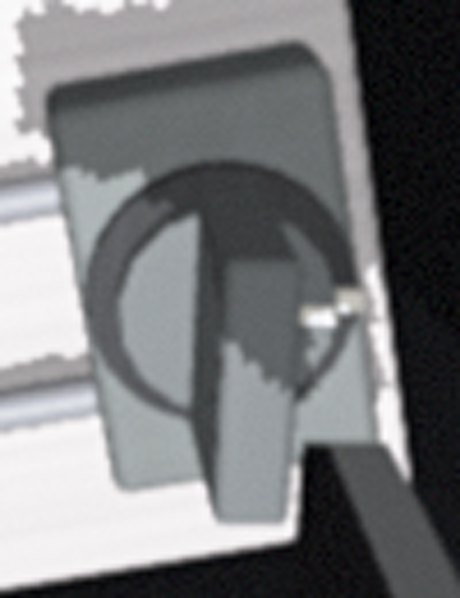

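View pics/w7a.png

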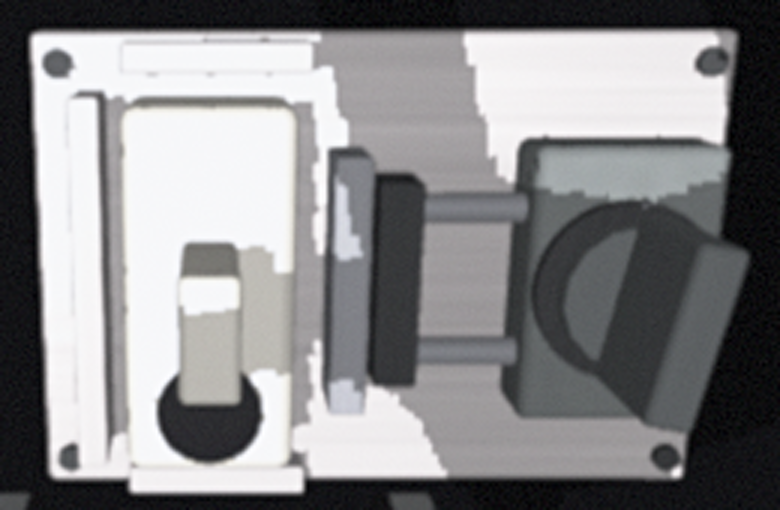

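```bash
python3 - <<'E'
from h import *
import pickle
c=pickle.load(open('w7.pkl','rb')); P=lambda l,o,f,z,c:pix2((np.array(l)+.5)/f-.5+o,z,c)
b=P([(31,31),(738,31),(683,478),(52,478)],[250,120],3,.01,c); print(b.round(4))
x0=b[:,:2].mean(0); yaw=-np.radians(8.37); 
to=lambda q:((q[:,:2]-x0)@np.array([[np.cos(yaw),-np.sin(yaw)],[np.sin(yaw),np.cos(yaw)]])*1000).round(1)
print(x0,to(b)); print('cart',to(P([(122,110),(296,110),(292,466),(125,463)],[250,120],3,.046,c)))
print('wing7',to(P([(712,240),(750,255),(690,430),(648,418)],[250,120],3,.083,c)))
w=P([(712,240),(750,255),(690,430),(648,418)],[250,120],3,.083,c); print(w.mean(0).round(4)); d=w[2]+w[3]-w[0]-w[1]; print(np.degrees(np.arctan2(d[1],d[0])))
c=pickle.load(open('w8.pkl','rb'))
w=P([(226,262),(298,260),(287,523),(217,520)],[320,190],4.6,.083,c); print(w.round(4),w.mean(0).round(4)); d=w[2]+w[3]-w[0]-w[1]; print(np.degrees(np.arctan2(d[1],d[0])))
E
```

```text
[[0.4482 0.199  0.01  ]
 [0.4758 0.3857 0.01  ]
 [0.6035 0.3674 0.01  ]
 [0.5763 0.1808 0.01  ]]
[0.52592818 0.28323101] [[-64.7 -94.7]
 [-64.6  94.1]
 [ 64.5  94.6]
 [ 64.7 -94. ]]
cart [[-47.3 -68.1]
 [-47.3 -26. ]
 [ 45.7 -25. ]
 [ 44.8 -69.2]]
wing7 [[-23.   62.2]
 [-19.6  70.9]
 [ 21.1  62.7]
 [ 18.2  52.8]]
[0.5342 0.3448 0.083 ]
-20.488973430734173
[[0.5128 0.3463 0.083 ]
 [0.5159 0.3564 0.083 ]
 [0.5565 0.3429 0.083 ]
 [0.5525 0.3328 0.083 ]] [0.5344 0.3446 0.083 ]
-18.56682386843461
```

Call:
arm_command(series=[[0.2,0,20,16,0],[0.2,0,19.6,16.4,0],[0.2,30,0,0,0],[0.2,30,0,0,0],[0.2,0,0,0,0],[0.2,0,0,0,0]])

```text
time_s: 11.85
eef_pos: [0.5349, 0.3446, 0.131]
tool_rot: [39.2, 89.9, 20.2]
contact_force: [-0.2, -0.2, -0.0]
width: 0.6
```

```bash
python3 snap.py 9 wrist; python3 - <<'E'
from nav import *
go(0.5345,0.3446,0.053,-19.2+90)
print(arm.get_obs()['ft_torque'])
E
```

```text
t 11.9 pos [0.5352 0.3448 0.1315] tooly 70.98 down [ 0.0024  0.001  -1.    ] q6 -48.8 w 0.601
shift mm [78.5 -0.5 -0.7]
turn deg 0.18 rad 0.0031 alt -3.139
[ 0.07701683 -0.02733922  0.02992886]
```

View pics/w9.png

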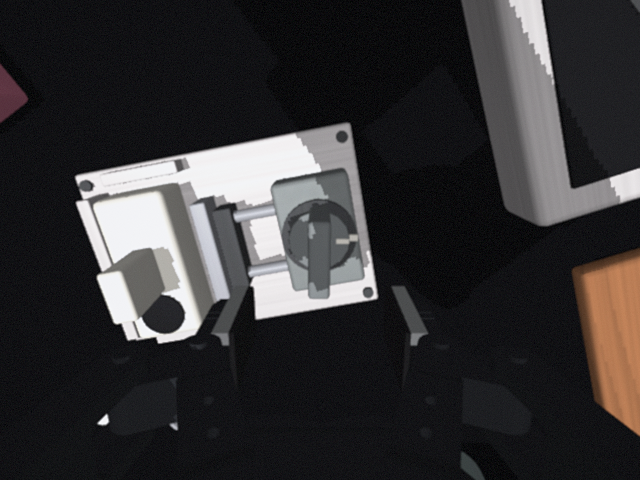

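Call:
arm_command(series=[[0.2,30,0,0,0],[0.2,28,0,0,0],[0.2,15,0,0,0],[0.2,5,0,0,0],[0.2,0,0,0,0],[-1,0,0,0,0],[-1,0,0,0,0],[-1,0,0,0,0],[-1,0,0,0,0],[-1,0,0,0,0]])

```text
time_s: 13.15
eef_pos: [0.5344, 0.3446, 0.0528]
tool_rot: [33.7, 89.9, 14.7]
contact_force: [-1.4, -1.9, 6.3]
width: 0.132
```

```bash
python3 - <<'E'
from nav import *
go(0.5345,0.3446,0.053,-19.2+90)
o=arm.get_obs(); print(o['ft_torque'],o['contact_force'],o['width'])
E
```

```text
t 13.15 pos [0.5344 0.3446 0.0528] tooly 70.98 down [ 1.e-03  3.e-04 -1.e+00] q6 -48.8 w 0.132
shift mm [-0.2 -0.   0.1]
turn deg 0.18 rad 0.0031 alt -3.139
[-0.29749283  0.3005648  -0.17536831] [-1.40729464 -1.9240943   6.28698436] 0.13151083787468176
```

Call:
arm_command(series=[[-1,0,0,0,0.08],[-1,0,0,0,0.14],[-1,0,0,0,0.14],[-1,0,0,0,0.14],[-1,0,0,0,0.14],[-1,0,0,0,0.14],[-1,0,0,0,0]])

```text
time_s: 14.02
eef_pos: [0.535, 0.3452, 0.0528]
tool_rot: [93.2, 89.8, 29.6]
contact_force: [2.0, 1.4, 5.4]
width: 0.128
```

```bash
cat > tq.py <<'E'
from nav import *
go(0.5345,0.3446,0.053)
o=arm.get_obs(); print('tq',o['ft_torque'].round(3),'F',o['contact_force'].round(1),'j6',o['joint_torque'][5].round(3))
E
python3 tq.py; python3 snap.py 10 wrist scene
```

```text
t 14.03 pos [0.535  0.3452 0.0528] tooly 26.35 down [ 0.0024  0.0013 -1.    ] q6 -4.2 w 0.128
shift mm [-0.2 -0.7  0.3]
tq [ 0.222 -0.209 -0.25 ] F [2.  1.4 5.4] j6 0.484
```

View pics/w10.png

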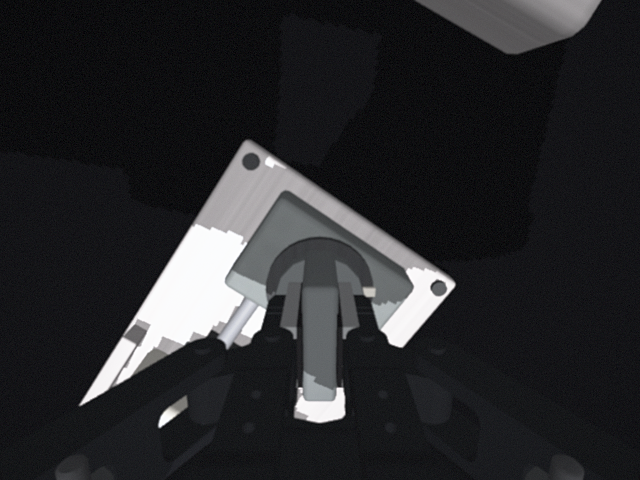

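Call:
arm_command(series=[[-1,0,0,0,0.1],[-1,0,0,0,0.14],[-1,0,0,0,0.14],[-1,0,0,0,0.14],[-1,0,0,0,0.14]])

```text
time_s: 14.75
eef_pos: [0.5357, 0.3453, 0.0528]
tool_rot: [122.3, 89.8, 20.7]
contact_force: [4.0, 1.9, 3.0]
width: 0.132
```

```bash
python3 tq.py
```

```text
t 14.75 pos [0.5357 0.3453 0.0528] tooly -11.6 down [ 0.004   0.0015 -1.    ] q6 33.8 w 0.132
shift mm [-0.2 -1.   0.9]
tq [ 0.332 -0.722  0.269] F [4.  1.9 3. ] j6 -1.211
```

Call:
arm_command(series=[[-1,0,0,0,0.05],[-1,0,0,0,0.05]])

```text
time_s: 15.0
eef_pos: [0.5357, 0.3452, 0.0528]
tool_rot: [127.2, 89.8, 20.0]
contact_force: [3.9, 1.9, 2.2]
width: 0.129
```

```bash
python3 tq.py
```

```text
t 15.0 pos [0.5357 0.3452 0.0528] tooly -17.16 down [ 0.0041  0.0015 -1.    ] q6 39.3 w 0.129
shift mm [-0.2 -1.   0.9]
tq [ 0.352 -0.764  0.269] F [3.9 1.9 2.2] j6 -0.254
```

Call:
arm_command(series=[[-1,0,0,0,0.05],[-1,0,0,0,0.05],[-1,0,0,0,0.05],[-1,0,0,0,0.05]])

```text
time_s: 15.5
eef_pos: [0.536, 0.3451, 0.0528]
tool_rot: [136.1, 89.7, 17.5]
contact_force: [5.3, 2.6, 2.5]
width: 0.127
```

```bash
python3 tq.py
```

```text
t 15.5 pos [0.536  0.3451 0.0528] tooly -28.62 down [ 0.0044  0.0014 -1.    ] q6 50.8 w 0.127
shift mm [-0.2 -1.   1.1]
tq [ 0.331 -0.872  0.247] F [5.3 2.6 2.5] j6 -0.264
```

Call:
arm_command(series=[[-1,0,0,0,0.04],[-1,0,0,0,0.04]])

```text
time_s: 15.75
eef_pos: [0.536, 0.3451, 0.0528]
tool_rot: [139.5, 89.7, 16.3]
contact_force: [5.2, 2.6, 2.1]
width: 0.134
```

```bash
python3 tq.py
```

```text
t 15.75 pos [0.536  0.3451 0.0528] tooly -33.19 down [ 0.0046  0.0013 -1.    ] q6 55.3 w 0.134
shift mm [-0.2 -1.   1.3]
tq [ 0.26  -0.906  0.346] F [5.2 2.6 2.1] j6 -0.158
```

Call:
arm_command(series=[[-1,0,0,0,0.04],[-1,0,0,0,0.04]])

```text
time_s: 16.0
eef_pos: [0.5361, 0.345, 0.0528]
tool_rot: [143.1, 89.7, 15.3]
contact_force: [5.3, 1.9, 2.0]
width: 0.132
```

```bash
python3 tq.py
```

```text
t 16.0 pos [0.5361 0.345  0.0528] tooly -37.77 down [ 0.0047  0.0013 -1.    ] q6 59.9 w 0.132
shift mm [-0.2 -1.   1.3]
tq [ 0.275 -0.869  0.224] F [5.3 1.9 2. ] j6 -0.135
```

Call:
arm_command(series=[[-1,0,0,0,0.04],[-1,0,0,0,0.04]])

```text
time_s: 16.25
eef_pos: [0.5362, 0.345, 0.0528]
tool_rot: [146.3, 89.7, 13.9]
contact_force: [6.2, 0.3, 2.2]
width: 0.134
```

```bash
python3 tq.py; python3 snap.py 11 wrist scene; python3 tq.py
```

```text
t 16.25 pos [0.5362 0.345  0.0528] tooly -42.35 down [ 0.0048  0.0012 -1.    ] q6 64.5 w 0.134
shift mm [-0.2 -1.   1.4]
tq [ 0.192 -0.955  0.302] F [6.2 0.3 2.2] j6 -0.104
t 16.35 pos [0.5362 0.345  0.0528] tooly -42.34 down [ 0.0047  0.0013 -1.    ] q6 64.5 w 0.126
shift mm [-0.2 -1.   1.4]
tq [ 0.223 -0.95   0.05 ] F [5.6 1.4 2.8] j6 0.381
```

View pics/w11.png

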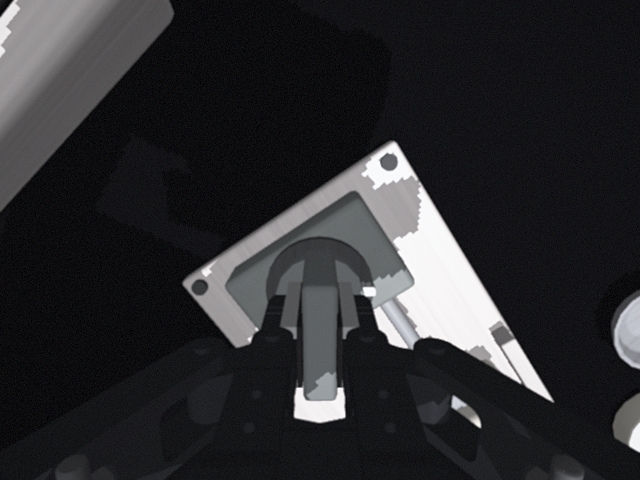

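```bash
python3 - <<'E'
import cv2
im=cv2.imread('pics/s11.png'); cv2.imwrite('pics/s11a.png',cv2.resize(im[270:390,395:545],None,fx=5,fy=5,interpolation=cv2.INTER_CUBIC))
E
```

```text
(no output)
```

View pics/s11a.png

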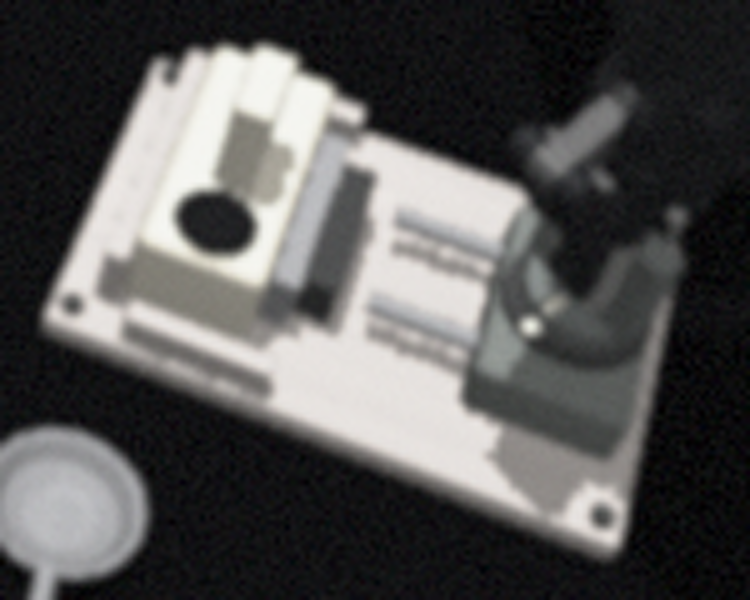

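Call:
arm_command(series=[[-1,0,0,0,0.04],[-1,0,0,0,0.04]])

```text
time_s: 16.6
eef_pos: [0.5362, 0.3449, 0.0528]
tool_rot: [149.6, 89.7, 12.6]
contact_force: [5.9, 1.2, 1.9]
width: 0.129
```

```bash
python3 tq.py
```

```text
t 16.6 pos [0.5362 0.3449 0.0528] tooly -46.93 down [ 0.0049  0.0011 -1.    ] q6 69.1 w 0.129
shift mm [-0.2 -1.   1.5]
tq [ 0.135 -0.984  0.384] F [5.9 1.2 1.9] j6 -0.077
```

Call:
arm_command(series=[[-1,0,0,0,0.04]])

```text
time_s: 16.73
eef_pos: [0.5362, 0.3449, 0.0528]
tool_rot: [150.8, 89.7, 11.6]
contact_force: [6.4, 0.9, 2.3]
width: 0.133
```

```bash
python3 tq.py; python3 snap.py 12 wrist scene; python3 - <<'E'
import cv2
im=cv2.imread('pics/s12.png'); cv2.imwrite('pics/s12a.png',cv2.resize(im[270:390,395:545],None,fx=5,fy=5,interpolation=cv2.INTER_CUBIC))
E
```

```text
t 16.73 pos [0.5362 0.3449 0.0528] tooly -49.22 down [ 0.0049  0.001  -1.    ] q6 71.4 w 0.133
shift mm [-0.2 -0.9  1.5]
tq [ 0.227 -1.022  0.32 ] F [6.4 0.9 2.3] j6 -0.057
```

View pics/s12a.png

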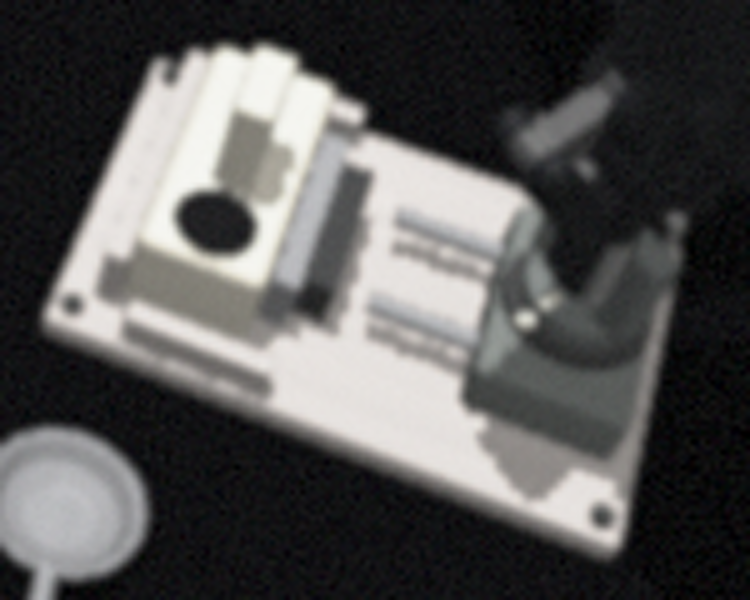

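Call:
arm_command(series=[[-1,0,0,0,0.04]])

```text
time_s: 16.95
eef_pos: [0.5363, 0.3448, 0.0528]
tool_rot: [152.8, 89.7, 11.3]
contact_force: [5.6, 1.6, 2.3]
width: 0.126
```

```bash
python3 tq.py|grep tq
```

```text
tq [ 0.17  -0.963  0.393] F [5.6 1.6 2.3] j6 -0.196
```

Call:
arm_command(series=[[-1,0,0,0,0.04]])

```text
time_s: 17.08
eef_pos: [0.5363, 0.3448, 0.0528]
tool_rot: [154.3, 89.7, 10.5]
contact_force: [6.1, 1.7, 2.3]
width: 0.133
```

```bash
python3 tq.py|grep t; python3 snap.py 13 scene; cat > mk.py <<'E'
import cv2,sys
for t in sys.argv[1:]:
    im=cv2.imread(f'pics/s{t}.png'); cv2.imwrite(f'pics/s{t}k.png',cv2.resize(im[318:348,485:525],None,fx=15,fy=15,interpolation=cv2.INTER_CUBIC))
E
python3 mk.py 12 13; python3 -c "
import cv2,numpy as np
cv2.imwrite('pics/k13.png',np.hstack([cv2.imread('pics/s12k.png')[:, :400],cv2.imread('pics/s13k.png')[:,:400]]))"
```

```text
t 17.07 pos [0.5363 0.3448 0.0528] tooly -53.8 down [ 5.e-03  9.e-04 -1.e+00] q6 76.0 w 0.133
shift mm [-0.2 -0.9  1.6]
tq [ 0.091 -0.982  0.359] F [6.1 1.7 2.3] j6 -0.043
```

View pics/k13.png

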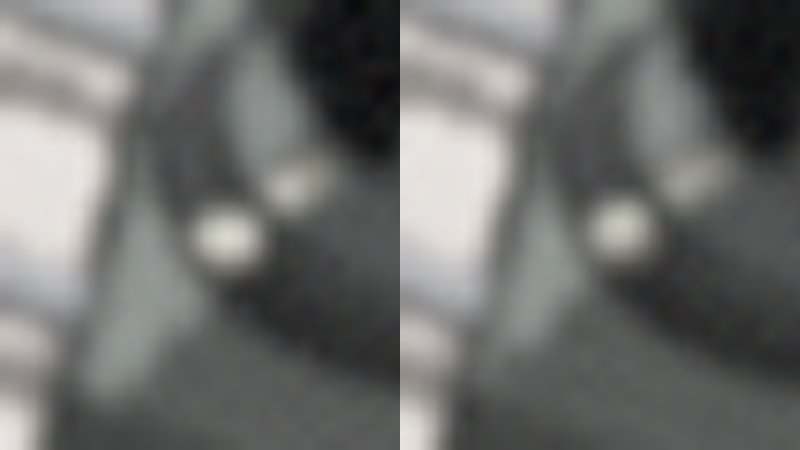

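Call:
arm_command(series=[[-1,0,0,0,0.04]])

```text
time_s: 17.25
eef_pos: [0.5363, 0.3448, 0.0528]
tool_rot: [156.1, 89.7, 10.0]
contact_force: [6.5, 1.2, 2.2]
width: 0.131
```

```bash
python3 tq.py|grep t; python3 snap.py 14 wrist; cat > wk.py <<'E'
import cv2,sys,numpy as np
L=[]
for t in sys.argv[2:]:
    im=cv2.imread(f'pics/w{t}.png')[270:310,345:390]; L.append(cv2.resize(im,None,fx=6,fy=6,interpolation=cv2.INTER_CUBIC))
cv2.imwrite('pics/'+sys.argv[1],np.hstack(L))
E
python3 wk.py wk14.png 11 12 14
```

```text
t 17.25 pos [0.5363 0.3448 0.0528] tooly -56.08 down [ 5.e-03  9.e-04 -1.e+00] q6 78.2 w 0.131
shift mm [-0.2 -0.9  1.6]
tq [ 0.066 -0.988  0.402] F [6.5 1.2 2.2] j6 -0.164
```

View pics/wk14.png

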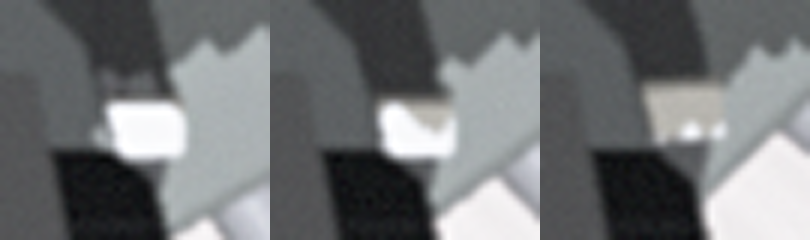

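```bash
python3 snap.py 15 wrist; python3 tq.py | grep t; python3 wk.py wk15.png 10 14 15; python3 - <<'E'
import pickle; from h import *
c=pickle.load(open('w15.pkl','rb'))
for uv in [(369,270+100/6),(369,270+98/6),(369,270+80/6)]: 
    q=pix2([uv],.040,c)[0]-[.5345,.3446,.04]; print(q[:2]*1000,np.degrees(np.arctan2(q[1],q[0])))
E
```

```text
t 17.35 pos [0.5363 0.3448 0.0528] tooly -56.09 down [ 0.005  0.001 -1.   ] q6 78.2 w 0.131
shift mm [-0.2 -0.9  1.6]
tq [ 0.083 -1.01   0.152] F [6.7 0.1 2.8] j6 0.449
[ 15.30302465 -16.74554301] -47.577165620214075
[ 15.43089239 -16.65291583] -47.18125467075225
[ 16.57873587 -15.82139429] -43.660975252960334
```

View pics/wk15.png

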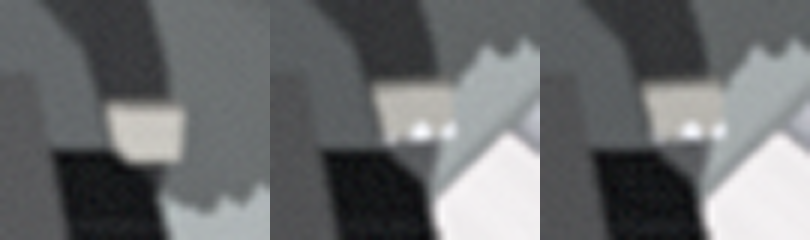

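Call:
arm_command(series=[[-1,0,0,0,0.04],[-1,0,0,0,0]])

```text
time_s: 17.6
eef_pos: [0.5363, 0.3447, 0.0528]
tool_rot: [158.7, 89.7, 10.4]
contact_force: [6.1, 1.1, 2.4]
width: 0.133
```

```bash
python3 tq.py | grep t; python3 snap.py 16 wrist;  python3 wk.py wk16.png 12 15 16
```

```text
t 17.6 pos [0.5363 0.3447 0.0528] tooly -58.36 down [ 5.e-03  9.e-04 -1.e+00] q6 80.5 w 0.133
shift mm [-0.2 -0.9  1.6]
tq [ 0.151 -1.057  0.145] F [6.1 1.1 2.4] j6 0.308
```

View pics/wk16.png

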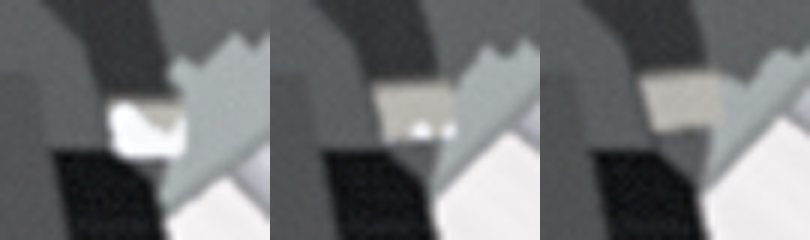

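Call:
arm_command(series=[[-0.2,0,0,0,0],[0,0,0,0,0],[0,0,0,0,0],[0,-20,0,0,0],[0,-40,0,0,0],[0,-40,0,0,0],[0,-40,0,0,0],[0,0,0,0,0],[0,0,0,0,0]])

```text
time_s: 18.77
eef_pos: [0.5338, 0.3446, 0.1924]
tool_rot: [171.2, 90.0, 22.7]
contact_force: [0.5, 1.1, -0.6]
width: 0.504
```

```bash
python3 snap.py 17 wrist; python3 -c "
from nav import *
go(0.5496,-0.0365,0.2,-9.5+90)
import cv2
im=cv2.imread('pics/w17.png'); cv2.imwrite('pics/w17a.png',cv2.resize(im[100:340,160:480],None,fx=2.5,fy=2.5,interpolation=cv2.INTER_CUBIC))"
```

```text
t 18.82 pos [0.5333 0.3443 0.1913] tooly -58.49 down [-1.2e-03 -5.0e-04 -1.0e+00] q6 80.6 w 0.498
shift mm [ -8.6 333.2 185.1]
turn deg 41.01 rad 0.7157 alt -2.426
```

View pics/w17a.png

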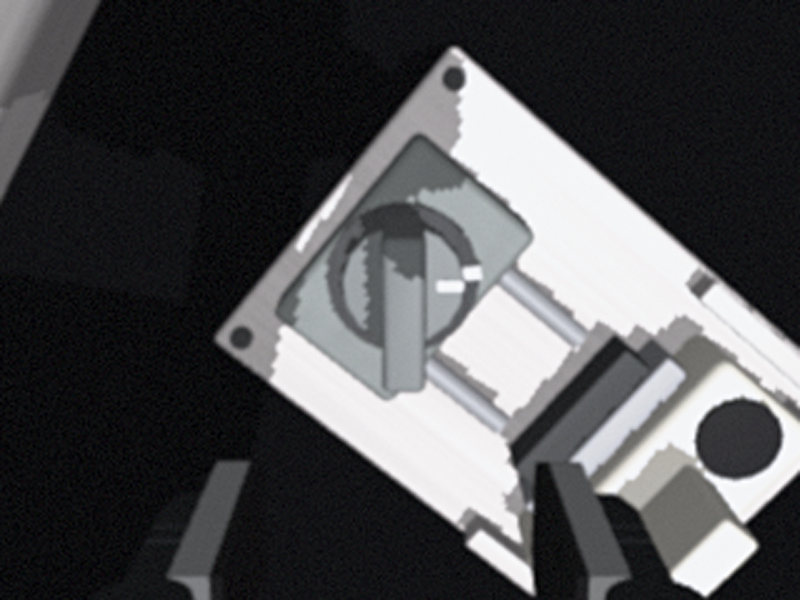

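Call:
arm_command(series=[[0.4,-1,42,23,0],[0.4,-1,42,23,0],[0.4,-1,42,23,0],[0.4,-1,42,23,0],[0.4,-1,42,23,0],[0.4,-1,42,23,0],[0.4,-1,41,23,0],[0.4,-1,40,24,0],[0.4,0,0,0,0.18],[0.4,0,0,0,0.18]])

```text
time_s: 20.08
eef_pos: [0.5491, -0.0367, 0.1982]
tool_rot: [-27.7, 89.8, 162.8]
contact_force: [-0.4, -0.4, 0.6]
width: 0.703
```

Call:
arm_command(series=[[0.4,0,0,0,0.18],[0.4,0,0,0,0.18],[0.4,0,0,0,0],[0.4,0,0,0,0]])

```text
time_s: 20.58
eef_pos: [0.5497, -0.0359, 0.199]
tool_rot: [-5.6, 89.9, 164.8]
contact_force: [0.1, -0.9, 0.1]
width: 0.7
```

```bash
python3 snap.py 18 wrist; python3 -c "
from nav import *
go(0.5496,-0.0365,0.041,-9.5+90)"
```

```text
t 20.62 pos [ 0.5499 -0.0359  0.1992] tooly -99.59 down [-1.1e-03  3.0e-04 -1.0e+00] q6 83.5 w 0.699
shift mm [158.2   0.7  -0. ]
turn deg -0.09 rad -0.0015 alt 3.14
```

View pics/w18.png

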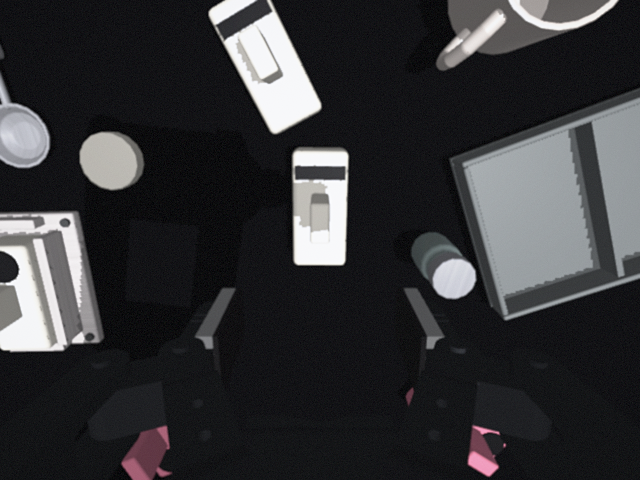

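```bash
python3 - <<'E'
import wfit as W; from wfit import F; import numpy as np; from h import *
W.add('w18'); F.I['w18'][:,:,:]=F.I['w18']
for nm,g in(('bar1',[.549,-.0365,-.165]),('bar2',[.6678,-.0163,.325])):
    x,f=F.fit(g,F.CART,('w18',),lo=40,hi=120); print(nm,x[:2].round(4),np.degrees(x[2]).round(2),f)
    W.show('w18',x,F.CART,(200,0,360,280) ,f'pics/o18_{nm}.png',2)
t=pix2([(449,159),(504,321)],.032,F.C['w18']); print(t.round(4)); d=t[0]-t[1]; print(np.degrees(np.arctan2(d[1],d[0])),np.linalg.norm(d))
E
```

```text
bar1 [ 0.5494 -0.036 ] -9.93 380.6048162966166
bar2 [ 0.6678 -0.0163] 18.62 0.0
[[ 0.5726 -0.1432  0.032 ]
 [ 0.4215 -0.1813  0.032 ]]
14.15735133104123 0.15585234202032783
```

View pics/o18_bar1.png

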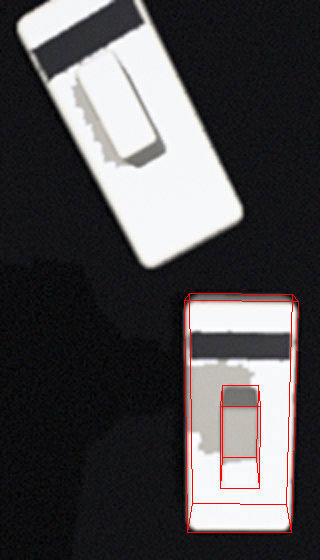

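Call:
arm_command(series=[[0.4,40,0,0,0],[0.4,40,0,0,0],[0.4,35,0,0,0],[0.4,25,0,0,0],[0.4,18,0,0,0],[0.4,0,0,0,0],[-1,0,0,0,0],[-1,0,0,0,0],[-1,0,0,0,0],[-1,0,0,0,0]])

```text
time_s: 21.88
eef_pos: [0.5512, -0.0363, 0.043]
tool_rot: [173.0, 89.9, -16.7]
contact_force: [-0.8, -0.1, 6.2]
width: 0.157
```

Call:
arm_command(series=[[-1,0,0,0,0],[-1,-15,0,0,0],[-1,-40,0,0,0],[-1,-40,0,0,0],[-1,-30,0,0,0],[-1,0,0,0,-0.18],[-1,0,0,0,-0.18],[-1,0,0,0,0],[-1,0,0,0,0]])

```text
time_s: 23.0
eef_pos: [0.55, -0.0359, 0.1669]
tool_rot: [-24.9, 90.0, 165.8]
contact_force: [-0.2, 0.1, -2.1]
width: 0.155
```

```bash
python3 -c "
from nav import *
go(0.5235,-0.320,0.16,10.8+90)"
```

```text
t 23.0 pos [ 0.55   -0.0359  0.1669] tooly -79.32 down [-2.e-04  1.e-04 -1.e+00] q6 63.2 w 0.155
shift mm [  6.9 274.2  78.7]
turn deg -0.12 rad -0.0021 alt 3.139
```

Call:
arm_command(series=[[-1,0,35,10,0],[-1,0,40,12,0],[-1,0,40,12,0],[-1,0,40,12,0],[-1,0,40,12,0],[-1,0,40,11,0],[-1,0,39,10,0],[-1,0,0,0,0],[-1,0,0,0,0]])

```text
time_s: 24.12
eef_pos: [0.524, -0.3194, 0.1663]
tool_rot: [-70.3, 89.9, 120.5]
contact_force: [-0.3, -0.2, -2.2]
width: 0.156
```

```bash
python3 snap.py 19 wrist scene; python3 -c "
from nav import *
go(0.5235,-0.320,0.052,10.8+90)"
```

```text
t 24.23 pos [ 0.5244 -0.3187  0.1666] tooly -79.11 down [-4.e-04  8.e-04 -1.e+00] q6 36.7 w 0.152
shift mm [114.6   1.2   1.1]
turn deg 0.09 rad 0.0016 alt -3.14
```

View pics/w19.png

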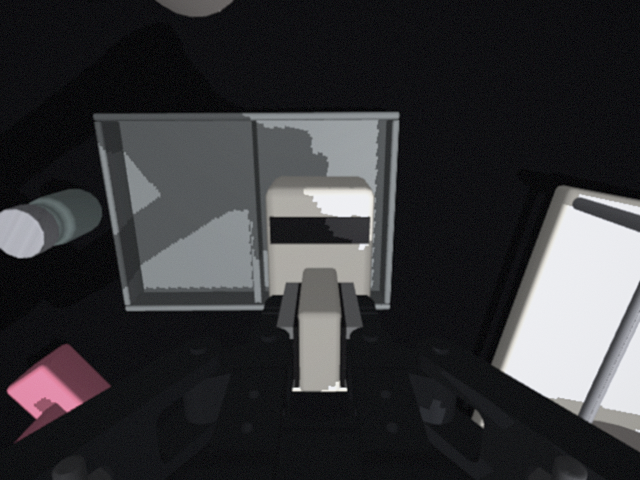

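View pics/s19.png

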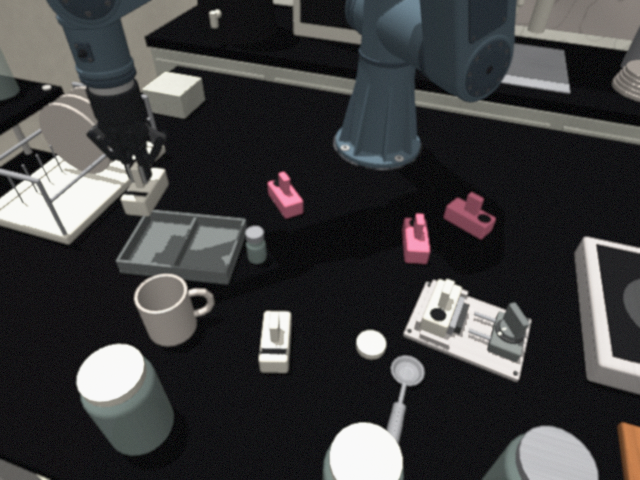

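```bash
python3 - <<'E'
from h import *
import pickle
c=pickle.load(open('w19.pkl','rb'))
t=pix2([(95,115),(399,113),(389,309.5),(126,310.5)],.032,c); print(t.round(4),t.mean(0).round(4))
d=t[0]-t[3];print(np.degrees(np.arctan2(d[1],d[0]))); d=t[0]-t[1]; print(np.degrees(np.arctan2(-d[0],d[1])))
x0=t.mean(0)[:2]; a=np.radians(10.8); u=np.array([-np.sin(a),np.cos(a)]); print(x0+.051*u,x0-.051*u)
E
```

```text
[[ 0.5672 -0.1555  0.032 ]
 [ 0.6078 -0.3584  0.032 ]
 [ 0.462  -0.3872  0.032 ]
 [ 0.4221 -0.1831  0.032 ]] [ 0.5148 -0.271   0.032 ]
10.785512726846557
11.289138972085594
[ 0.50520272 -0.22092962] [ 0.52431562 -0.32112292]
```

Call:
arm_command(series=[[-1,30,2,0,0],[-1,40,0,0,0],[-1,30,0,0,0],[-1,10,0,0,0],[-1,5,0,0,0],[-1,3,0,0,0],[-1,0,0,0,0]])

```text
time_s: 25.1
eef_pos: [0.5252, -0.3223, 0.0498]
tool_rot: [126.6, 89.9, -42.5]
contact_force: [0.4, 0.7, -1.2]
width: 0.156
```

Call:
arm_command(series=[[-1,2,0,0,0],[-1,1,0,0,0],[-1,0,0,0,0]])

```text
time_s: 25.48
eef_pos: [0.5253, -0.3227, 0.048]
tool_rot: [122.5, 89.9, -46.6]
contact_force: [-2.8, 2.9, 8.8]
width: 0.155
```

Call:
arm_command(series=[[-0.1,0,0,0,0],[-0.1,0,0,0,0],[-0.1,0,0,0,0],[-0.1,-20,0,0,0],[-0.1,-40,0,0,0],[-0.1,-50,0,0,0],[-0.1,-50,0,0,0],[-0.1,0,0,0,0],[-0.1,0,0,0,0]])

```text
time_s: 26.6
eef_pos: [0.5246, -0.3218, 0.2065]
tool_rot: [125.2, 90.0, -43.9]
contact_force: [-0.7, -0.9, -0.6]
width: 0.451
```

```bash
python3 snap.py 20 wrist; python3 -c "
from nav import *
go(0.667,-0.017,0.2,18.5+90)"
```

```text
t 26.65 pos [ 0.5241 -0.3215  0.2052] tooly -79.13 down [-1.1e-03  9.0e-04 -1.0e+00] q6 36.6 w 0.447
shift mm [   5.3 -272.  -197.8]
turn deg -7.63 rad -0.1331 alt 3.008
```

View pics/w20.png

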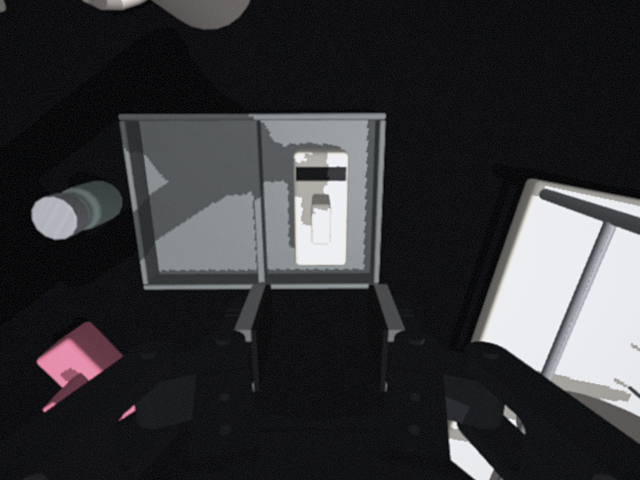

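Call:
arm_command(series=[[0.4,0,-34,-25,0],[0.4,0,-34,-25,0],[0.4,0,-34,-25,0],[0.4,0,-34,-25,0],[0.4,0,-34,-25,0],[0.4,0,-34,-25,0],[0.4,0,-34,-24,0],[0.4,5,-34,-24,0],[0.4,0,0,0,-0.133],[0.4,0,0,0,0]])

```text
time_s: 27.9
eef_pos: [0.6668, -0.0167, 0.1986]
tool_rot: [-28.3, 89.8, 170.2]
contact_force: [1.0, 0.1, -1.3]
width: 0.706
```

Call:
arm_command(series=[[0.4,0,0,0,0],[0.4,0,0,0,0]])

```text
time_s: 28.15
eef_pos: [0.6676, -0.0181, 0.2005]
tool_rot: [-26.5, 90.0, 171.9]
contact_force: [0.0, -0.4, 1.2]
width: 0.703
```

```bash
python3 snap.py 21 wrist; python3 - <<'E'
from nav import *
import wfit as W; from wfit import F
W.add('w21')
x,f=F.fit([.667,-.017,.323],F.CART,('w21',),lo=40,hi=120); print(x[:2].round(4),np.degrees(x[2]).round(2),f)
W.show('w21',x,F.CART,(220,60,440,320) ,'pics/o21.png',2.2)
go(x[0],x[1],0.042,np.degrees(x[2])+90)
E
```

```text
[ 0.6662 -0.0159] 17.98 531.7388868464052
t 28.2 pos [ 0.6677 -0.0181  0.2007] tooly -71.62 down [-2.e-04  0.e+00 -1.e+00] q6 59.9 w 0.698
shift mm [158.7  -2.6   0.7]
turn deg 0.4 rad 0.007 alt -3.135
```

View pics/o21.png

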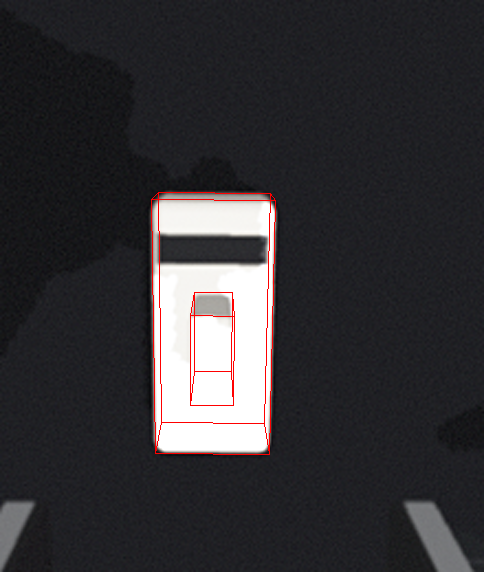

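View pics/w21.png

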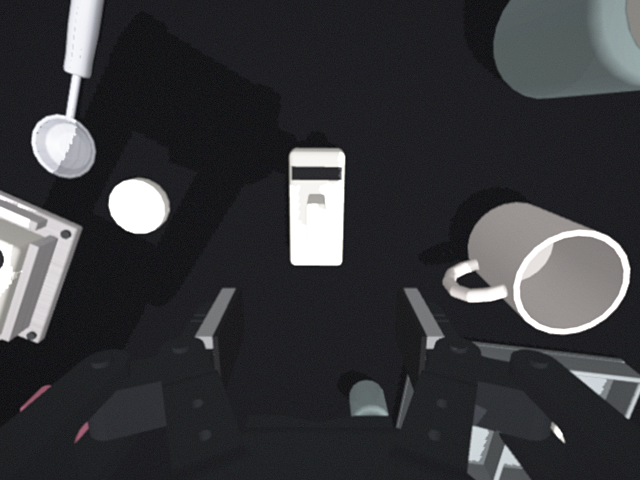

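Call:
arm_command(series=[[0.4,40,-2.5,0.7,0.007],[0.4,40,0,0,0],[0.4,35,0,0,0],[0.4,25,0,0,0],[0.4,18,0,0,0],[0.4,0,0,0,0],[-1,0,0,0,0],[-1,0,0,0,0],[-1,0,0,0,0],[-1,0,0,0,0]])

```text
time_s: 29.45
eef_pos: [0.6675, -0.0156, 0.0443]
tool_rot: [149.0, 89.8, -12.9]
contact_force: [0.0, -0.9, 6.4]
width: 0.156
```

Call:
arm_command(series=[[-1,0,0,0,0],[-1,-15,0,0,0],[-1,-40,0,0,0],[-1,-40,0,0,0],[-1,-35,0,0,0],[-1,0,0,0,0.127],[-1,0,0,0,0],[-1,0,0,0,0]])

```text
time_s: 30.45
eef_pos: [0.6656, -0.0152, 0.172]
tool_rot: [-22.9, 89.9, 168.1]
contact_force: [0.2, -0.1, -1.7]
width: 0.159
```

```bash
python3 -c "
from nav import *
go(0.5052,-0.2209,0.17,10.8+90)"
```

```text
t 30.45 pos [ 0.6656 -0.0152  0.172 ] tooly -79.05 down [-1.8e-03  4.0e-04 -1.0e+00] q6 67.6 w 0.159
shift mm [  2.2 171.5 196.6]
turn deg 0.15 rad 0.0027 alt -3.139
```

Call:
arm_command(series=[[-1,0,20,24,0],[-1,0,25,30,0],[-1,0,27,30,0],[-1,0,27,30,0],[-1,0,26,30,0],[-1,0,26,30,0],[-1,0,20.5,22.6,0],[-1,0,0,0,0],[-1,0,0,0,0]])

```text
time_s: 31.58
eef_pos: [0.5055, -0.2202, 0.1724]
tool_rot: [-75.5, 89.9, 115.3]
contact_force: [-0.3, -0.1, -1.6]
width: 0.157
```

```bash
python3 snap.py 22 wrist; python3 -c "
from nav import *
go(0.5052,-0.2209,0.052,10.8+90)"
```

```text
t 31.62 pos [ 0.5057 -0.22    0.1725] tooly -79.12 down [-3.e-04  7.e-04 -1.e+00] q6 43.3 w 0.155
shift mm [120.5   0.9   0.7]
turn deg 0.08 rad 0.0014 alt -3.14
```

View pics/w22.png

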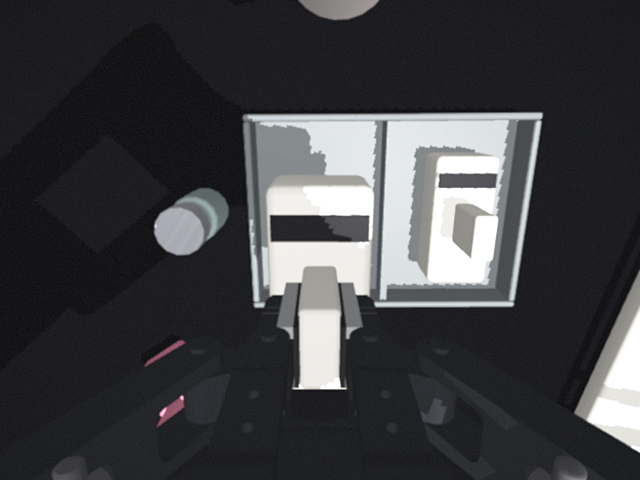

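Call:
arm_command(series=[[-1,30,0.5,0.5,0],[-1,40,0,0,0],[-1,30,0,0,0],[-1,12,0,0,0],[-1,6,0,0,0],[-1,3,0,0,0],[-1,0,0,0,0]])

```text
time_s: 32.5
eef_pos: [0.5056, -0.2216, 0.0526]
tool_rot: [133.7, 89.9, -35.5]
contact_force: [0.9, -0.6, -1.2]
width: 0.157
```

Call:
arm_command(series=[[-1,2,0,0,0],[-1,1.5,0,0,0],[-1,0,0,0,0]])

```text
time_s: 32.88
eef_pos: [0.5053, -0.2216, 0.0492]
tool_rot: [121.9, 90.0, -47.2]
contact_force: [-2.3, 0.9, 4.4]
width: 0.157
```

Call:
arm_command(series=[[-0.1,0.5,0,0,0],[-0.1,0,0,0,0],[-0.1,0,0,0,0],[-0.1,-20,0,0,0],[-0.1,-40,0,0,0],[-0.1,-50,0,0,0],[-0.1,-50,0,0,0],[-0.1,0,0,0,0],[-0.1,0,0,0,0]])

```text
time_s: 34.0
eef_pos: [0.5047, -0.221, 0.2073]
tool_rot: [-50.6, 90.0, 140.3]
contact_force: [-0.5, 0.0, 0.1]
width: 0.45
```

```bash
python3 snap.py 23 wrist scene; python3 tq.py
```

```text
t 34.1 pos [ 0.5041 -0.2207  0.206 ] tooly -79.19 down [-0.0025  0.0018 -1.    ] q6 43.2 w 0.448
shift mm [ 153.9 -549.2 -136.2]
tq [-0.004 -0.032 -0.016] F [-0.2  0.3 -1.4] j6 0.0
```

View pics/w23.png

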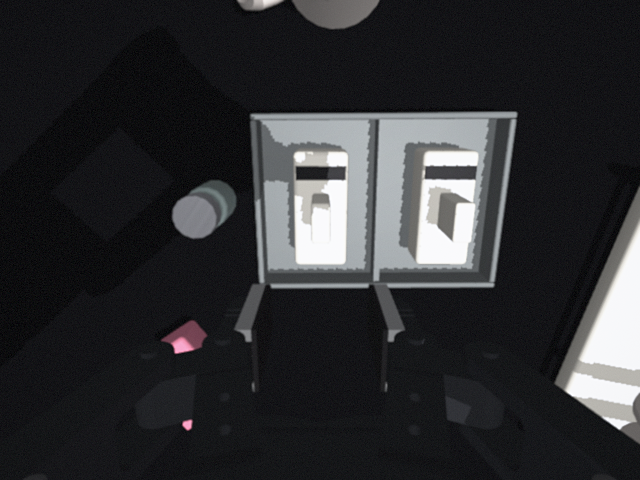

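View pics/s23.png

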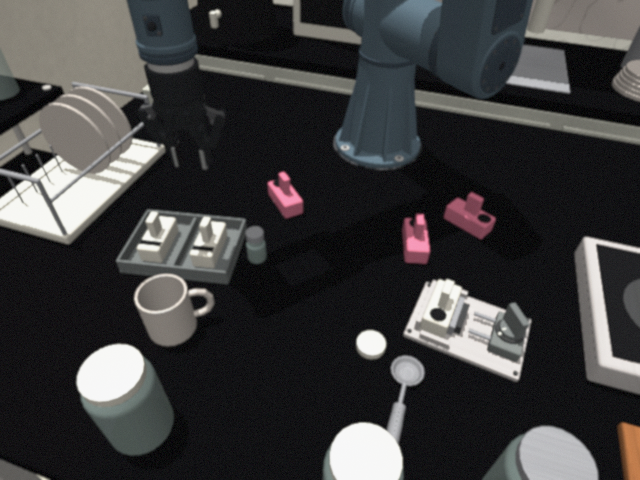

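```bash
python3 - <<'E'
from h import *
import pickle
c=pickle.load(open('w17.pkl','rb'))
f=lambda uv,z:(pix2([np.array(uv)/2.5+[160,100]],z,c)[0]-[.5347,.3446,z])[:2]
for n,uv in(('knob',(450,287)),('disc',(472,272))):
    for z in (.036,.040,.044): q=f(uv,z); print(n,z,(q*1000).round(1),np.degrees(np.arctan2(q[1],q[0])).round(1))
a=cv2.imread('pics/s23.png').astype(int); b=cv2.imread('pics/scene0.png').astype(int)
d=np.abs(a-b).max(2)
for n,(u0,v0,u1,v1) in dict(shaker=(243,222,270,266),lid=(352,328,390,362),spoon=(380,355,430,425),mug=(132,270,216,345),pinkA=(265,172,305,218),pinkB=(402,212,432,264),pinkC=(443,192,497,238)).items(): print(n,(d[v0:v1,u0:u1]>60).sum())
from plant import arm; print(arm.job_done())
E
```

```text
knob 0.036 [  6.1 -14.9] -67.7
knob 0.04 [  6.8 -14.2] -64.3
knob 0.044 [  7.6 -13.5] -60.7
disc 0.036 [ 13.9 -18.2] -52.7
disc 0.04 [ 14.5 -17.5] -50.3
disc 0.044 [ 15.1 -16.7] -47.8
shaker 132
lid 0
spoon 0
mug 0
pinkA 0
pinkB 144
pinkC 405
the job is handed in; nothing more can be done
None
```

The job is handed in at about 34 s of the 72 s allowed. `job_done` gives no verdict, so the results below are from my own checks.

- **Spent cartridges:** both bar-tag cartridges stand upright on the tray floor, one in each nest. The last wrist and scene pictures show this.
- **Passed cartridge:** the round-tag cartridge lies flat in the holder seat. I measured it within about 1 mm of the seat point just after letting go, before tightening.
- **Knob:** I tightened it only after releasing the cartridge, and used one grasp instead of two. It turned about 2.26 rad clockwise. The turning moment rose from about 0.25 to about 0.38–0.40 N m, and the marks went out of line.
- **Slip:** after the first visible slip, about 0.07 rad, I turned 0.04 rad further to be sure. The two measurements of the final slip disagree. The wrist pictures during the turn suggest about 0.1 rad, while a rough reading of the marks after release gives about 0.2 rad.
- **Other things:** comparing the first and last scene pictures, the lid, spoon, mug and one pink cartridge did not change. The regions around the shaker and the other two pink cartridges did differ. I put that down to moving shadows, because they look to be in the same places, but I did not measure their positions.
- **Forces:** the largest contact force I read was about 9 N. These readings were only at the end of each move.

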